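Trip-test the strapping station, stack the tins on it and set its height marker

TASK

Get the strapping station ready for a bundle of tins. First try its safety trip: press the grey test button so that the black-gripped lever drops, then lift the lever back up until it stays standing. Then stack every closed tin on the bench squarely into one column on the rubber pad, long sides along the pad's long side, and when the stack stands, roll the top of the knurled thumbwheel away from the robot, one click for each tin, so that the white-nosed marker on the mast is level with the top of the stack; do not knock the other things on the bench about.

Things in the scene. Friction and masses are not known exactly. Their poses are not given: they have to be found in the camera images.
- pad (a point): centre of the top face of the black rubber pad (104 x 74 mm, its top 26 mm over the bench) on the station's left part; the first tin stands on this face. Axes are the station's: x away from the robot, along the pad's 104 mm side, y to the left, z up. In this frame the mast (18 x 30 mm, top 250 mm over the bench) stands at x +105 mm, y 0
- wheel_top (a point): topmost point of the rim of the black knurled thumbwheel that stands up out of the control box (27 mm over its top face, 112 mm over the bench), a fixed point. Wheel radius 35 mm, 16 mm wide, axle level along the station's y, so that the top of the rim runs along the station's x. A shut fingertip pressed lightly on top and moved along rolls it without slipping
- wheel (a joint): angle of the thumbwheel, rad: 0 at the start (white bar on top), grows as the top of the rim is rolled away from the robot. One click is 20 degrees = 0.349 rad = 12.2 mm of rim; sprung clicks pull the wheel to the nearest whole click when let go (under 1 N at the rim). Each click raises the marker 36 mm, one tin height. End stops at 0 and just past 6 clicks
- marker_tip (a point): tip of the white nose of the black marker that slides up and down the mast; the nose points at the pad, 77 mm from the pad's centre. At 0 clicks it is level with the pad's top face; it moves with the thumbwheel only, 36 mm up for each click, so after n clicks it is level with the top of n stacked tins
- button_top (a point): centre of the top of the round grey test button, 26 mm wide, on the control box, 14 mm over its top face. Pressed straight down it travels 6 mm and is fully down at 5 N; fully down it always makes the lever drop, and springs back when let go
- test_button (a joint): how far the test button is pressed, m: 0 out, 0.006 fully down
- lever_pivot (a point): pivot of the lever (fixed point, 4 mm under the control box's top face); the lever swings in the station's x-z plane through this point
- lever_grip (a point): centre of the lever's black cross grip, a level cylinder 16 mm thick and 32 mm long along the station's y, 55 mm from the pivot. The lever weighs 0.06 kg and swings freely; take the grip by its two ends or lead it up along its swing with a fingertip from its robot side (a level push alone may jam)
- lever (a joint): lever angle, rad: 0 is up and set, leaning 0.15 rad beyond upright, away from the robot, where it stays by its weight; it grows as the lever falls towards the robot; 0.95 is fully dropped (0.8 rad from upright, grip 38 mm over the pivot and 39 mm to the robot side of it). Led up along its swing until past upright (below about 0.15) it falls on to 0 by itself
- tin1_mid (a point): a closed lidded tin, plain bright metal, 90 x 60 x 36 mm high, 0.25 kg (0.18 to 0.35), all tins alike. This point is its centre, half-way up (18 mm over its underside); x along its 90 mm side, y along its 60 mm side, z through the lid. It may be stacked either way up. Absent (None) in some runs: then there is no such tin
- tin2_mid (a point): a closed lidded tin, plain bright metal, 90 x 60 x 36 mm high, 0.25 kg (0.18 to 0.35), all tins alike. This point is its centre, half-way up (18 mm over its underside); x along its 90 mm side, y along its 60 mm side, z through the lid. It may be stacked either way up. Absent (None) in some runs: then there is no such tin
- tin3_mid (a point): a closed lidded tin, plain bright metal, 90 x 60 x 36 mm high, 0.25 kg (0.18 to 0.35), all tins alike. This point is its centre, half-way up (18 mm over its underside); x along its 90 mm side, y along its 60 mm side, z through the lid. It may be stacked either way up. Absent (None) in some runs: then there is no such tin
- tin4_mid (a point): a closed lidded tin, plain bright metal, 90 x 60 x 36 mm high, 0.25 kg (0.18 to 0.35), all tins alike. This point is its centre, half-way up (18 mm over its underside); x along its 90 mm side, y along its 60 mm side, z through the lid. It may be stacked either way up. Absent (None) in some runs: then there is no such tin
- tin5_mid (a point): a closed lidded tin, plain bright metal, 90 x 60 x 36 mm high, 0.25 kg (0.18 to 0.35), all tins alike. This point is its centre, half-way up (18 mm over its underside); x along its 90 mm side, y along its 60 mm side, z through the lid. It may be stacked either way up. Absent (None) in some runs: then there is no such tin
- tin1: the body of the same tin; origin at the centre of its underside, axes as its centre point
- tin2: the body of the same tin; origin at the centre of its underside, axes as its centre point
- tin3: the body of the same tin; origin at the centre of its underside, axes as its centre point
- tin4: the body of the same tin; origin at the centre of its underside, axes as its centre point
- tin5: the body of the same tin; origin at the centre of its underside, axes as its centre point
- bowl: bystander: a small steel bowl, 130 mm wide, 55 mm high; origin under its centre
- bottle: bystander: a white plastic bottle, 60 mm thick, 170 mm high; origin under its centre
- jar: bystander: a glass jar, 66 mm thick, 100 mm high; origin under its centre
- station: the strapping station: fixed dark steel base plate 240 mm (x, -120 to 120) by 400 mm (y, -190 to 210), 20 mm thick, turned by up to 0.2 rad about z; origin on its underside, x away from the robot, y to the left. Pad and mast on its left; on its right the grey control box, 180 x 180 mm, centre at x 0, y -90 mm, top face 85 mm over the bench
Not all that is in view belongs to the job. Leave any orange look-alike of the tin2 alone.

How it is judged:
On the way, in this order (a step that is already met when the one before it is completed fails the run):
1. the test button is pressed (more than 3.5 mm) (value of joint test_button above 0.0035 m).
2. the lever has dropped (value of joint lever above 0.8 rad), for 0.1 s.
3. the lever is back up and stays, and the button is out (value of joint lever below 0.08 rad and value of joint test_button below 0.0015 m), for 0.3 s.
4. all tins stand squarely in one column on the pad, let go (horizontal distance between each of tin1_mid, tin2_mid, tin3_mid, tin4_mid, tin5_mid and pad below 0.015 m and angle between the x axis of each of tin1_mid, tin2_mid, tin3_mid, tin4_mid, tin5_mid and the x axis of pad, either way round below 0.15 rad and angle between the z axis of each of tin1_mid, tin2_mid, tin3_mid, tin4_mid, tin5_mid and the z axis of pad, either way round below 0.1 rad and z of each of tin1_mid, tin2_mid, tin3_mid, tin4_mid, tin5_mid in the frame of pad above 0.012 m and horizontal distance between each of tin2_mid, tin3_mid, tin4_mid, tin5_mid and tin1_mid below 0.015 m and horizontal distance between each of tin3_mid, tin4_mid, tin5_mid and tin2_mid below 0.015 m and horizontal distance between each of tin4_mid, tin5_mid and tin3_mid below 0.015 m and horizontal distance between tin5_mid and tin4_mid below 0.015 m and contact force between each of tin1, tin2, tin3, tin4, tin5 and the fingers below 0.05 N), for 0.3 s.
5. the marker is level with the top of the stack, one click for each tin (z of each of tin1_mid, tin2_mid, tin3_mid, tin4_mid, tin5_mid in the frame of marker_tip below -0.009 m and (z of tin1_mid in the frame of marker_tip between -0.027 and -0.009 m or z of tin2_mid in the frame of marker_tip between -0.027 and -0.009 m or z of tin3_mid in the frame of marker_tip between -0.027 and -0.009 m or z of tin4_mid in the frame of marker_tip between -0.027 and -0.009 m or z of tin5_mid in the frame of marker_tip between -0.027 and -0.009 m)), for 0.2 s.
At the end, for the whole second after the job is handed in: All tins level (either way up) and at rest in one column on the pad: centres within 15 mm of the pad's centre and of each other, long sides within 0.15 rad of the pad's; marker tip within 9 mm of the stack's top (as many clicks as tins); lever up (under 0.08 rad), button out (all of step 3 and all of step 5 and horizontal distance between each of tin1_mid, tin2_mid, tin3_mid, tin4_mid, tin5_mid and pad below 0.015 m and angle between the x axis of each of tin1_mid, tin2_mid, tin3_mid, tin4_mid, tin5_mid and the x axis of pad, either way round below 0.15 rad and angle between the z axis of each of tin1_mid, tin2_mid, tin3_mid, tin4_mid, tin5_mid and the z axis of pad, either way round below 0.1 rad and z of each of tin1_mid, tin2_mid, tin3_mid, tin4_mid, tin5_mid in the frame of pad above 0.012 m and horizontal distance between each of tin2_mid, tin3_mid, tin4_mid, tin5_mid and tin1_mid below 0.015 m and horizontal distance between each of tin3_mid, tin4_mid, tin5_mid and tin2_mid below 0.015 m and horizontal distance between each of tin4_mid, tin5_mid and tin3_mid below 0.015 m and horizontal distance between tin5_mid and tin4_mid below 0.015 m and linear speed of each of tin1, tin2, tin3, tin4, tin5 below 0.02 m/s); the robot touches nothing.
It fails at once if the bowl is knocked out of its place (more than 40 mm) (distance of bowl from where it was at the start of the episode above 0.04 m).
It fails at once if the bottle is knocked out of its place (more than 40 mm) (distance of bottle from where it was at the start of the episode above 0.04 m).
It fails at once if the jar is knocked out of its place (more than 40 mm) (distance of jar from where it was at the start of the episode above 0.04 m).
Of tin1, tin2, tin3, tin4, tin5 only 3 to 5 are there at a start; the rules pass over those that are not, and their reading is None.
At some moment in a run one of tin1, tin2, tin3, tin4, tin5 may be knocked a few centimetres aside while the robot is not near it.
Once in a run the grip may slacken for a moment while it holds something.
It also fails if it takes over 210 s, if anything falls off the work surface, if the arm or the gripper's body presses on something with over 40 N, if the wrist force passes 120 N, or if a joint passes its speed limit or range.

ROBOT

A 6-joint arm with a two-finger parallel gripper is mounted at the origin on the work surface. World frame = base frame: x ahead of the robot, y to its left, z up, the work surface at z = 0. Lengths are in m, angles in rad, forces in N, time in s.
With the tool pointing down it reaches from about 0.15 to 0.775 m from the base axis. Payload 6.1 kg.
Tool frame: the origin (TCP) lies midway between the tips of the shut fingers; the grasp point (between the pads) lies 19 mm behind it; x points along the fingers, z is the direction in which the jaws open and shut, and the axes are right-handed (so a half turn about x gives the same grasp; the last joint's range is limited). The gripper opens to 85 mm and grips with 20 to 120 N. Pads are 22 mm wide; open, the fingers measure 114 mm over their backs; the gripper's body (76 mm by 85 mm) begins 54 mm behind the grasp point. The pads swing forward as they close: fully open they stand 13 mm farther back than shut.
Start: joints at [1.11, 0.126, -0.04, 1.405, 0, 1.571], TCP at [0.233, 0.47, 0.231] pointing down, gripper open.
Joint ranges: [-2.72, 2.72], [-0.95, 1.95], [-1.27, 1.35], [-1.78, 2.02], [-1.46, 1.47], [-3.14, 3.14]. Speed limits (rad/s): [2.39, 2.39, 3.01, 3.14, 3.14, 3.14].

INTERFACE

Orientations are given as a 3x3 rotation matrix whose columns are the frame's x, y, z axes.
In Python, from station import robot, cams, sign_off gives the robot as it stands. The module is installed in compiled form; this text tells all that it offers.
- The arm moves only by the shell command python3 -m crank 'ROWS' [OPENING] [FORCE]. ROWS is JSON, a list of rows, each a list of 6 numbers: the shift along the world's x, y, z in m, then the turn, a rotation vector about the world's x, y, z in rad. A call has exactly 5 rows; each row is the pose to reach, as a shift and turn from the pose commanded when the call began; what a row does not reach only later rows make up. A row lasts 1/8 s, in which the tool goes at most 62.5 mm and 10.7 degrees, less where a joint would pass 70% of its speed; a pose out of reach is approached as far as the arm can. A call with a gripper value outside its range is refused whole. OPENING is the gripper command: -1 is shut, 1 is fully open, values between are in proportion, set as the call begins (- or left out, the last holds). The fingers move at their own pace and stop on an object; FORCE is the grip in N (left out, the last holds). Time passes only in rows, so rows that repeat a pose let the fingers close, or fill a call up. It gives the time, the measured TCP pose, the force and the opening at its end, in the units of the state.
- robot.sense(): the state, without advancing time (a new reading comes with each control period).
- cams.read_camera(name): name is "scene" or "side" or "wrist"; returns (picture, depth): 420x560x3 uint8, red, green, blue; 420x560 float32, m along the optical axis (not along the pixel's ray), 0 where there is no reading.
- cams.camera_params(name): a dict with "fx", "fy", "cx", "cy" (pixels), "T" (4x4, takes a point from camera to world coordinates). Camera axes: x right, y up, looking along -z (the intrinsics and any distortion apply to the point x, -y, -z); pixel columns grow to the right and rows downward; lengths in m; the calibration is good to about 2 mm. The wrist camera is an equidistant fisheye: a pixel r from the principal point sees the ray r / f radians off the axis. A picture is of the moment at which its call begins: read the wrist's pose just before it. camera_params takes no time and is no camera call; for the wrist camera it gives the pose at the moment of the call.
- sign_off(): hands the job in, once; it reports no verdict.
The state is a dict: "t": time; "joints": joint angles; "joint_vel": joint speeds; "effort": joint torques, N m; "tool_pos": TCP position; "tcp_rot": TCP orientation; "force": force on the tool from outside, world axes, zero at the start; "moment": the same for the moment, N m; "grip_width": finger opening in m.
Only numpy, scipy, OpenCV 4.12 (cv2) and the standard library are available. Lean on these libraries where they do the work, as an engineer would, in place of code of your own. Each camera call takes 0.05 s, during which the arm holds its last target.

## Working session

There is one attempt and no reset: what is moved stays moved. The work goes in short steps, Python scripts to look and compute and a shell command to move; the robot and the scene stay as the last step left them, time stands still between calls to the robot, and variables do not carry over. Pictures are saved under pics/ and viewed, and the job is handed in when it is done.

```bash
ls; mkdir -p pics; python3 - <<'E'
from station import robot,cams
import cv2
s=robot.sense();print({k:(v if not hasattr(v,'round') else v) for k,v in s.items()})
for n in ["scene","side","wrist"]:
    p=cams.camera_params(n);print(n,p)
    a,d=cams.read_camera(n);cv2.imwrite(f'pics/{n}0.png',cv2.cvtColor(a,cv2.COLOR_RGB2BGR));print((d>0).mean())
E
```

```text
pics
{'t': 0.0, 'joints': array([ 1.10998917e+00,  1.26408294e-01, -4.06044323e-02,  1.40540022e+00,
        3.70910897e-06,  1.57080501e+00]), 'joint_vel': array([-1.25719985e-03,  8.56763336e-04, -2.66681314e-04,  1.57062408e-03,
       -3.55542060e-04, -6.59895944e-05]), 'effort': array([-2.18340767e-05, -4.35910428e+01,  3.52926779e+01,  1.69601437e-02,
        9.75400258e-05, -6.04317364e-06]), 'tool_pos': array([0.23327166, 0.46987771, 0.23051526]), 'tcp_rot': array([[-7.22183856e-04, -8.95690005e-01,  4.44678415e-01],
       [-1.44634175e-03,  4.44679002e-01,  8.95688837e-01],
       [-9.99998693e-01,  3.69506144e-06, -1.61661385e-03]]), 'force': array([0.33125485, 1.19828627, 0.40427411]), 'moment': array([-0.00673352, -0.03318516,  0.01107721]), 'grip_width': 0.08555481407284486}
scene {'fx': 456.4175971321041, 'fy': 456.4175971321041, 'cx': 282.73124838684413, 'cy': 200.75597939794397, 'T': array([[ 0.60893672, -0.43766022,  0.66155091,  1.58559335],
       [ 0.79294948,  0.31413668, -0.52206252, -0.88182391],
       [ 0.02066859,  0.84247949,  0.5383318 ,  0.95858684],
   
[... 231 characters left out ...]
 -4.25061937e-01,
        -5.79077689e-02],
       [-5.00949774e-01,  4.56494505e-01, -7.35297281e-01,
        -1.06275811e+00],
       [-8.83038473e-04,  8.49316762e-01,  5.27882807e-01,
         8.61562303e-01],
       [ 0.00000000e+00,  0.00000000e+00,  0.00000000e+00,
         1.00000000e+00]])}
0.9827933673469388
wrist {'fx': 325.19226210127806, 'fy': 325.19226210127806, 'cx': 283.44168193635255, 'cy': 205.29162585749614, 'T': array([[ 0.44540597, -0.84713269, -0.28979256,  0.15750643],
       [ 0.89532721,  0.420834  ,  0.14590385,  0.50846981],
       [-0.00164535, -0.32444561,  0.94590292,  0.37272511],
       [ 0.        ,  0.        ,  0.        ,  1.        ]])}
0.9961054421768708
```

View pics/scene0.png

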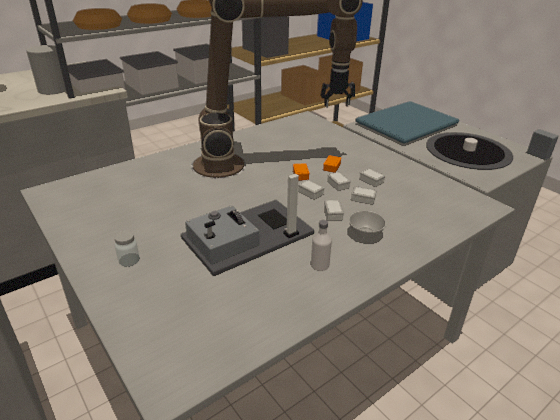

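View pics/side0.png

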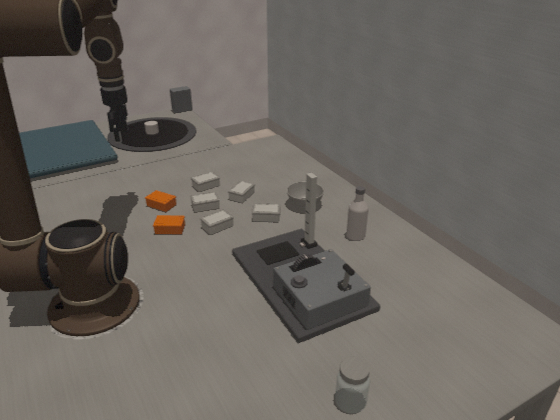

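View pics/wrist0.png

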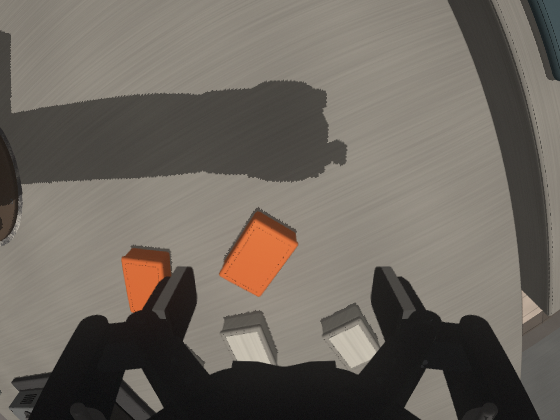

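The scene view shows five bright tins around (300–385, 170–215), two orange look-alikes at (301,172) and (332,163), and the station at about (245,225). Next I'll zoom in and measure.

```bash
cat > h.py <<'E'
import numpy as np,cv2
from station import robot,cams
def cloud(n):
    p=cams.camera_params(n); a,d=cams.read_camera(n)
    v,u=np.mgrid[0:420,0:560]
    x=(u-p['cx'])/p['fx'];y=(v-p['cy'])/p['fy']
    if n=='wrist':
        r=np.hypot(x,y);k=np.tan(r)/np.maximum(r,1e-9)
        x=x*k;y=y*k
    P=np.stack([x*d,-y*d,-d,np.ones_like(d)],-1)@p['T'].T
    P=P[...,:3];P[d<=0]=np.nan
    return a,P,p
def proj(p,X):
    q=(np.linalg.inv(p['T'])@np.append(X,1))[:3]
    x,y=q[0]/-q[2],-q[1]/-q[2]
    return np.array([p['cx']+p['fx']*x,p['cy']+p['fy']*y])
def ray(p,u,v,z,fish=False):
    x=(u-p['cx'])/p['fx'];y=(v-p['cy'])/p['fy']
    D=np.array([x,-y,-1.])
    if fish:
        r=np.hypot(x,y);D=np.array([x/max(r,1e-9)*np.sin(r),-y/max(r,1e-9)*np.sin(r),-np.cos(r)])
    D=p['T'][:3,:3]@D;o=p['T'][:3,3]
    return o+D*(z-o[2])/D[2]
def save(name,a,box=None,k=1):
    b=cv2.cvtColor(a,cv2.COLOR_RGB2BGR)
    if box: b=b[box[1]:box[3],box[0]:box[2]]
    cv2.imwrite('pics/'+name,cv2.resize(b,None,fx=k,fy=k,interpolation=cv2.INTER_CUBIC))
def tins(n,lo=.031,hi=.041,rb=(0.2,.75,-.2,.7)):
    a,P,p=cloud(n)
    hsv=cv2.cvtColor(a,cv2.COLOR_RGB2HSV)
    m=(P[...,2]>lo)&(P[...,2]<hi)&(hsv[...,1]<70)&(P[...,0]>rb[0])&(P[...,0]<rb[1])&(P[...,1]>rb[2])&(P[...,1]<rb[3])
    nn,L,st,_=cv2.connectedComponentsWithStats(m.astype(np.uint8),connectivity=8)
    out=[]
    for i in range(1,nn):
        if st[i,4]<60: continue
        q=P[L==i]
        r=cv2.minAreaRect((q[:,:2]*1000).astype(np.float32))
        (cx,cy),(w,h),an=r
        if w<h: w,h,an=h,w,an+90
        an=(an+90)%180-90
        out.append((cx,cy,w,h,an,np.median(q[:,2])*1000,st[i,4]))
    return out,a,P
E
python3 - <<'E'
from h import *
np.set_printoptions(suppress=True,precision=3)
for n in['scene','side']:
    o,a,P=tins(n)
    for t in o: print(n,np.round(t,1))
    save(n+'z.png',a,(280,140,420,250) if n=='scene' else (130,160,330,250),4 if n=='side' else 5)
    save(n+'st.png',a,(170,160,330,280) if n=='scene' else (220,160,390,335),4 if n=='scene' else 3)
E
```

```text
scene [501.2 445.7  93.1  64.8   4.9  34.3 139. ]
scene [442.1 308.6  91.8  62.8 -13.5  34.2 144. ]
scene [426.4 171.9  93.9  66.2   7.7  34.4 157. ]
scene [581.9 312.5  89.9  72.3  32.6  34.4 177. ]
scene [588.7 144.6  95.1  59.8 -33.8  34.1 201. ]
scene [708.1 177.8 107.7  39.5  61.4  36.9  82. ]
side [497.8 446.9  95.6  70.5   8.4  36.8 210. ]
side [582.2 314.  103.4  63.2  32.1  36.7 229. ]
side [440.7 311.5  90.2  71.8 -12.3  37.  256. ]
side [586.3 142.5  89.3  69.4 -37.   36.4 282. ]
side [424.6 173.9  94.2  64.3   6.5  36.7 311. ]
```

```bash
ls pics
```

```text
scene0.png
scenest.png
scenez.png
side0.png
sidest.png
sidez.png
wrist0.png
```

View pics/scenez.png

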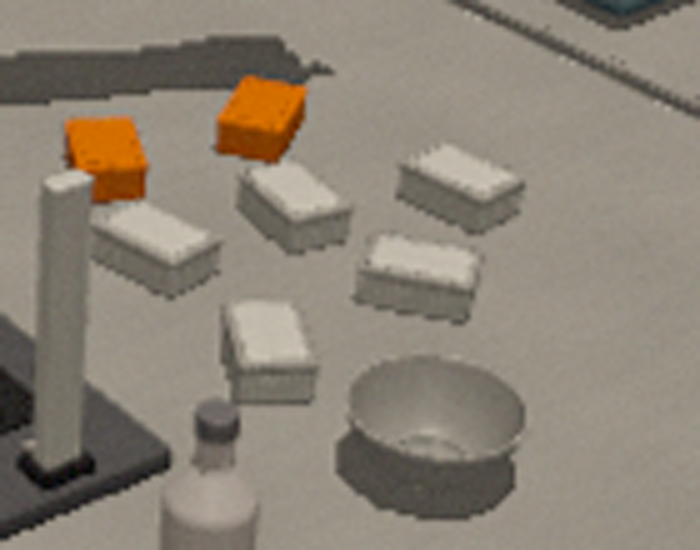

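View pics/sidez.png

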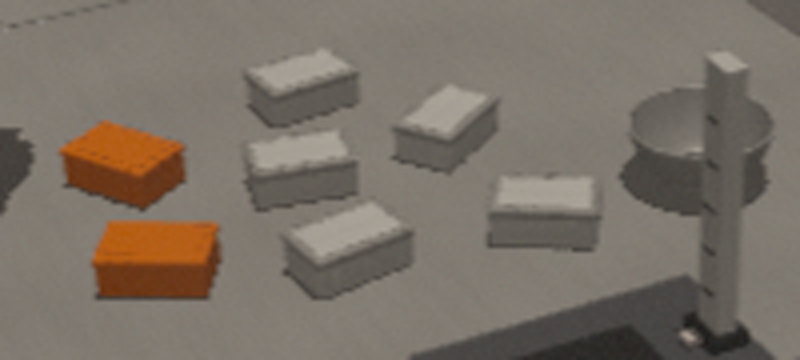

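View pics/scenest.png

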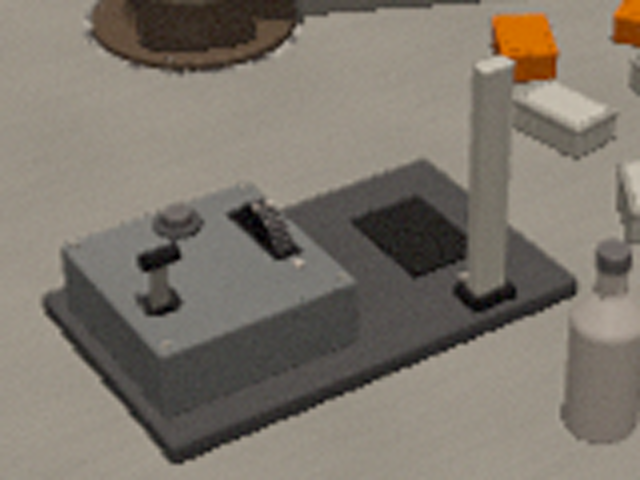

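View pics/sidest.png

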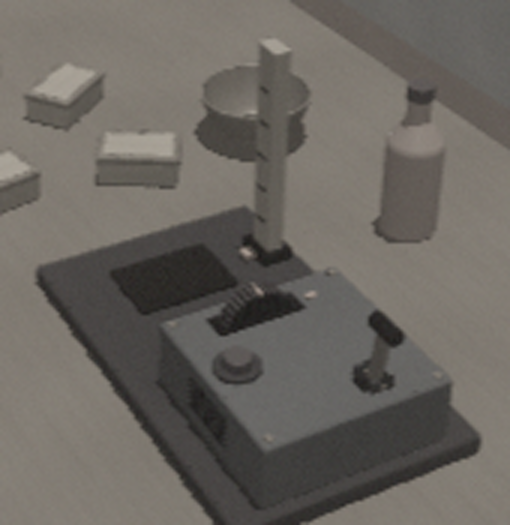

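All five bright tins are lidded and closed, so it's 5 tins and 5 clicks, with two orange ones to leave alone. Next I'll measure the station parts.

```bash
python3 - <<'E'
from h import *
np.set_printoptions(suppress=True,precision=1)
for n in['scene','side']:
    a,P,p=cloud(n)
    reg=(P[...,0]>.25)&(P[...,0]<.75)&(P[...,1]>-.5)&(P[...,1]<.3)
    V=cv2.cvtColor(a,cv2.COLOR_RGB2HSV)[...,2]
    def big(m,name):
        nn,L,st,_=cv2.connectedComponentsWithStats(m.astype(np.uint8))
        i=1+np.argmax(st[1:,4]);q=P[L==i]
        r=cv2.minAreaRect((q[:,:2]*1000).astype(np.float32))
        print(n,name,np.round(np.array([*r[0],*r[1],r[2]]),1),'z',np.median(q[:,2])*1000,st[i,4])
    big(reg&(P[...,2]>.079)&(P[...,2]<.092),'boxtop')
    big(reg&(P[...,2]>.012)&(P[...,2]<.032),'plate')
    big(reg&(P[...,2]>.018)&(P[...,2]<.034)&(V<45),'pad')
    big(reg&(P[...,2]>.095)&(P[...,2]<.26)&(V>110 if n=='scene' else V>80)&(P[...,1]>-.05),'mast')
    m=reg&(P[...,2]>.093)&(P[...,2]<.16)
    nn,L,st,_=cv2.connectedComponentsWithStats(m.astype(np.uint8))
    for i in range(1,nn):
        if st[i,4]<15: continue
        q=P[L==i]*1000
        print(n,'above box',st[i],q.mean(0),q.min(0),q.max(0))
E
```

```text
scene boxtop [ 509.3 -287.   180.6  185.4   88.4] z 83.14025208302589 1545
scene plate [ 513.6 -186.8  403.3  249.9   88. ] z 18.561494128318976 2619
scene pad [507.6 -73.4  71.9 106.4  86.9] z 23.722785342406016 309Traceback (most recent call last):
  File "<stdin>", line 15, in <module>
  File "<stdin>", line 9, in big
    return _wrapfunc(a, 'argmax', axis=axis, out=out, **kwds)
    return bound(*args, **kwds)
ValueError: attempt to get argmax of an empty sequence
```

```bash
python3 - <<'E'
from h import *
np.set_printoptions(suppress=True,precision=1)
for n in['scene','side']:
    a,P,p=cloud(n)
    reg=(P[...,0]>.25)&(P[...,0]<.75)&(P[...,1]>-.5)&(P[...,1]<.3)
    V=cv2.cvtColor(a,cv2.COLOR_RGB2HSV)[...,2]
    def big(m,name):
        nn,L,st,_=cv2.connectedComponentsWithStats(m.astype(np.uint8))
        if nn<2: print(name,'none');return
        i=1+np.argmax(st[1:,4]);q=P[L==i]
        r=cv2.minAreaRect((q[:,:2]*1000).astype(np.float32))
        print(n,name,np.round(np.array([*r[0],*r[1],r[2]]),1),'z',np.median(q[:,2])*1000,st[i,4])
    big(reg&(P[...,2]>.079)&(P[...,2]<.092),'boxtop')
    big(reg&(P[...,2]>.012)&(P[...,2]<.032),'plate')
    big(reg&(P[...,2]>.018)&(P[...,2]<.034)&(V<35),'pad')
    m=reg&(P[...,2]>.093)&(P[...,2]<.26)
    nn,L,st,_=cv2.connectedComponentsWithStats(m.astype(np.uint8))
    for i in range(1,nn):
        if st[i,4]<15: continue
        q=P[L==i]*1000
        print(n,'above',st[i],q.mean(0),q.min(0),q.max(0))
E
```

```text
scene boxtop [ 509.7 -288.2  181.4  186.1   88.3] z 83.11697158425635 1545
scene plate [ 512.4 -187.6  400.6  249.1   87.7] z 18.644312804782516 2604
scene pad [623.4 -82.3  48.5  25.2  54.3] z 25.380653960960565 41
scene above [287 174  11  45 429] [616.8 -79.7 176. ] [598.6 -94.2  93.4] [625.3 -59.1 251.4]
scene above [229 209  13  12  79] [ 506.9 -228.2  102.8] [ 472.4 -236.6   93.1] [ 533.  -216.   112.6]
scene above [210 211   8   5  32] [ 449.8 -279.9   96.4] [ 436.  -292.8   93.3] [ 462.9 -266.7   99.4]
scene above [204 220  11  15  90] [ 545.2 -349.2  125.2] [ 532.6 -365.1   93.4] [ 555.7 -330.7  143.3]
side boxtop [ 508.1 -287.1  184.8  182.7   88.2] z 85.36836277877879 2972
side plate [ 511.2 -187.2  404.9  242.3   87.8] z 20.861287281742413 4037
side pad [601.1 -59.4   0.    0.    0. ] z 30.854633632841242 1
side above [305 173  12  54 528] [607.8 -82.6 178.2] [599.4 -95.9  93.8] [623.1 -58.  253.3]
side above [294 254  23  14 185] [ 496.3 -229.3  104. ] [ 468.6 -239.5   93.2] [ 527.2 -215.4  115. ]
side above [338 263  17  26 182] [ 539.  -350.1  122.6] [ 523.1 -366.7   93.3] [ 551.2 -329.1  146.4]
side above [294 275  11   9  75] [ 447.  -281.4   98.5] [ 435.6 -293.    93.7] [ 459.9 -266.5  101.4]
```

```bash
python3 -m crank '[[0.016,-0.055,0.012,0,0,0.085],[0.032,-0.11,0.024,0,0,0.17],[0.048,-0.165,0.036,0,0,0.255],[0.064,-0.22,0.048,0,0,0.34],[0.08,-0.275,0.06,0,0,0.427]]' -1
python3 -m crank '[[0.02,-0.058,0.01,0,0,0],[0.04,-0.116,0.02,0,0,0],[0.06,-0.174,0.03,0,0,0],[0.08,-0.232,0.04,0,0,0],[0.1,-0.29,0.05,0,0,0]]'
python3 -m crank '[[0.02,-0.05,0,0,0,0],[0.038,-0.1,0,0,0,0],[0.038,-0.12,0,0,0,0],[0.038,-0.12,0,0,0,0],[0.038,-0.12,0,0,0,0]]'
python3 - <<'E'
from h import *
np.set_printoptions(suppress=True,precision=3)
s=robot.sense();print(s['joints'],s['tool_pos'],s['tcp_rot'])
a,P,p=cloud('wrist');save('w1.png',a)
E
```

```text
t: 1.02
tool_pos: [0.3135, 0.1936, 0.2919]
tcp_rot: [[0.001, -1.0, 0.03], [0.0, 0.03, 1.0], [-1.0, -0.001, 0.0]]
force: [1.4, 0.4, -0.0]
grip_width: 0.0
t: 1.65
tool_pos: [0.4136, -0.0969, 0.342]
tcp_rot: [[0.001, -0.999, 0.034], [-0.0, 0.034, 0.999], [-1.0, -0.001, 0.0]]
force: [1.4, 1.2, 0.5]
grip_width: 0.0001
t: 2.28
tool_pos: [0.4511, -0.2138, 0.3417]
tcp_rot: [[0.0, -0.999, 0.033], [0.0, 0.033, 0.999], [-1.0, -0.0, 0.0]]
force: [1.0, 0.6, 0.2]
grip_width: -0.0006
[-0.443  0.104  0.179  1.646  0.    -0.41 ] [ 0.451 -0.214  0.342] [[ 0.    -0.999  0.033]
 [ 0.     0.033  0.999]
 [-1.    -0.     0.   ]]
```

View pics/w1.png

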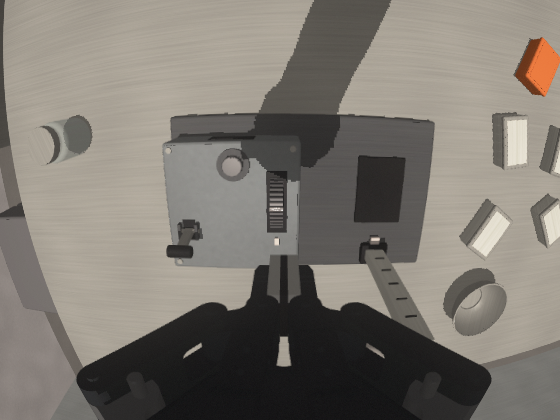

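The wrist view shows the button at (232,165), wheel at (277,203), lever pivot at about (190,228) with its grip at (180,252), and the pad as a dark quad of about (358,156)–(400,222).

```bash
python3 - <<'E'
from h import *
np.set_printoptions(suppress=True,precision=1)
a,P,p=cloud('wrist')
V=cv2.cvtColor(a,cv2.COLOR_RGB2HSV)[...,2]
m=np.zeros((420,560),np.uint8); m[150:228,348:410]=(V[150:228,348:410]<28)
nn,L,st,ce=cv2.connectedComponentsWithStats(m);i=1+np.argmax(st[1:,4]);print(st[i],ce[i])
ys,xs=np.where(L==i)
q=np.array([ray(p,x,y,.026,True)[:2]*1000 for x,y in zip(xs,ys)],np.float32)
print('pad',cv2.minAreaRect(q), 'z depth',np.nanmedian(P[L==i][:,2])*1000)
def comp(box,zl,zh,nm):
    x0,y0,x1,y1=box
    m=np.zeros((420,560),bool);m[y0:y1,x0:x1]=1
    m&=(P[...,2]>zl)&(P[...,2]<zh);q=P[m]*1000
    r=cv2.minAreaRect(q[:,:2].astype(np.float32))
    print(nm,len(q),q.mean(0),q.min(0),q.max(0),r)
comp((205,140,262,190),.094,.11,'button')
comp((262,165,292,240),.095,.12,'wheel')
comp((262,165,292,240),.108,.12,'wheeltop')
comp((150,230,200,265),.11,.16,'grip')
for (u,v),z in {(232,163):.099,(277,241):.085,(277,209):.112,(180,252):.135,(190,229):.085}.items(): print(u,v,ray(p,u,v,z,True)*1000,P[v,u]*1000)
# box top
m=(np.abs(P[...,2]-.085)<.004);m[:,:150]=0;m[:,310:]=0;m[:125]=0;m[272:]=0
q=P[m];print('box',cv2.minAreaRect((q[:,:2]*1000).astype(np.float32)),np.median(q[:,2]))
save('w1z.png',a,(150,120,320,280),4)
E
```

```text
Traceback (most recent call last):
ValueError: attempt to get argmax of an empty sequence
```

```bash
cat > m1.py <<'E'
from h import *
np.set_printoptions(suppress=True,precision=1)
a,P,p=cloud('wrist')
V=cv2.cvtColor(a,cv2.COLOR_RGB2HSV)[...,2]
print(V[185,375:385],V[185,335:345])
thr=(int(V[180:195,375:385].mean())+int(V[180:195,330:345].mean()))/2
m=np.zeros((420,560),np.uint8); m[150:228,348:410]=(V[150:228,348:410]<thr)
nn,L,st,ce=cv2.connectedComponentsWithStats(m);i=1+np.argmax(st[1:,4]);print(st[i],ce[i])
ys,xs=np.where(L==i)
q=np.array([ray(p,x,y,.026,True)[:2]*1000 for x,y in zip(xs,ys)],np.float32)
print('pad',cv2.minAreaRect(q), 'z depth',np.nanmedian(P[L==i][:,2])*1000)
def comp(box,zl,zh,nm):
    x0,y0,x1,y1=box
    m=np.zeros((420,560),bool);m[y0:y1,x0:x1]=1
    m&=(P[...,2]>zl)&(P[...,2]<zh);q=P[m]*1000
    if len(q)<4: print(nm,len(q));return
    r=cv2.minAreaRect(q[:,:2].astype(np.float32))
    print(nm,len(q),q.mean(0),q.min(0),q.max(0),r)
comp((205,140,262,190),.094,.11,'button')
comp((262,165,292,240),.095,.12,'wheel')
comp((262,165,292,240),.108,.12,'wheeltop')
comp((150,230,200,265),.11,.16,'grip')
for (u,v),z in {(232,163):.099,(277,241):.085,(277,209):.112,(180,252):.135,(190,229):.085}.items(): print(u,v,ray(p,u,v,z,True)*1000,P[v,u]*1000)
# box top
m=(np.abs(P[...,2]-.085)<.004);m[:,:150]=0;m[:,310:]=0;m[:125]=0;m[272:]=0
q=P[m];print('box',cv2.minAreaRect((q[:,:2]*1000).astype(np.float32)),np.median(q[:,2]))
save('w1z.png',a,(150,120,320,280),4)
E
python3 m1.py
```

```text
[42 44 42 42 43 43 44 43 44 44] [89 89 89 90 88 89 90 89 88 89]
[ 354  155   51   67 3034] [378.4 188.3]
pad ((503.0135803222656, -69.93843841552734), (74.24669647216797, 103.4107437133789), 87.77305603027344) z depth 25.44461691602351
button 321 [ 445.8 -276.2   98.3] [ 434.3 -289.    94. ] [ 459.1 -264.3  100.9] ((446.2447814941406, -276.40679931640625), (24.08625030517578, 24.66233253479004), 70.47409057617188)
wheel 589 [ 494.3 -223.3  107. ] [ 467.7 -232.4   95.1] [ 527.7 -215.   113.3] ((497.7421569824219, -223.84507751464844), (15.887763977050781, 59.78086471557617), 88.0179214477539)
wheeltop 315 [ 497.9 -223.4  110.6] [ 480.7 -231.9  108. ] [ 516.  -215.5  113.3] ((498.4713439941406, -223.8703155517578), (15.887763977050781, 35.11515426635742), 88.0179214477539)
grip 401 [ 538.8 -343.7  135.8] [ 533.5 -361.3  110. ] [ 548.6 -329.3  144.1] ((539.951904296875, -345.3921813964844), (32.251834869384766, 14.940801620483398), 85.55247497558594)
232 163 [ 442.5 -274.8   99. ] [ 442.2 -274.6  100.2]
277 241 [ 554.4 -224.8   85. ] [ 553.8 -224.7   86.3]
277 209 [ 498.9 -222.   112. ] [ 499.2 -222.   111.1]
180 252 [ 543.8 -344.8  135. ] [ 539.8 -341.8  142.8]
190 229 [ 533.8 -343.7   85. ] [ 531.1 -341.5   91.5]
box ((505.6196594238281, -284.0190734863281), (180.19577026367188, 179.1036376953125), 87.64606475830078) 0.08463864989513689
```

View pics/w1z.png

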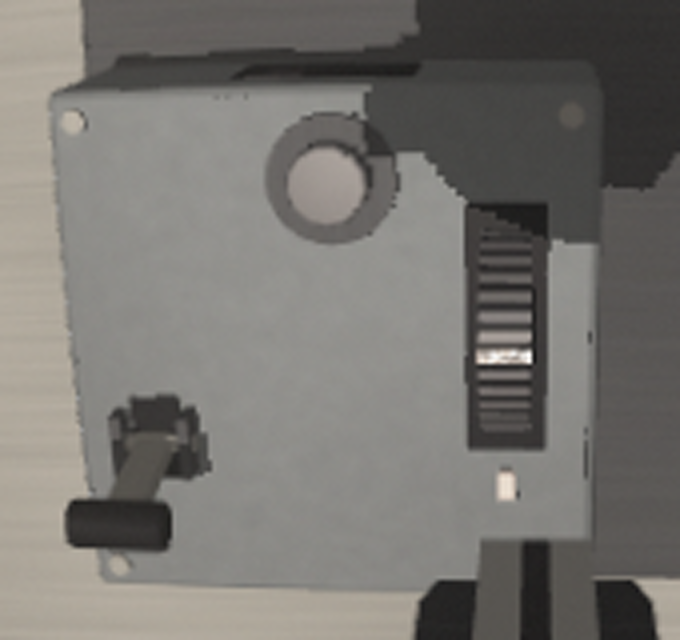

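The wrist camera disagrees with the two fixed cameras by about 3 mm. I'll use the mean: pad (505,−72), button (447.5,−278.5,99), wheel top (500,−226,112), grip (542,−347), yaw −2.2°. Now to press the button.

```bash
python3 -m crank '[[-0.002,-0.03,-0.04,0,0,0],[-0.003,-0.065,-0.08,0,0,0],[-0.003,-0.065,-0.14,0,0,0],[-0.003,-0.065,-0.2,0,0,0],[-0.003,-0.065,-0.225,0,0,0]]' -1
python3 -m crank '[[0,0,-0.01,0,0,0],[0,0,-0.016,0,0,0],[0,0,-0.02,0,0,0],[0,0,-0.0235,0,0,0],[0,0,-0.0235,0,0,0]]'
python3 - <<'E'
from h import *
a,P,p=cloud('side');save('s1.png',a,(220,160,390,335),3)
a,P,p=cloud('wrist');save('w2.png',a)
E
```

```text
t: 3.05
tool_pos: [0.4466, -0.2778, 0.1129]
tcp_rot: [[-0.004, -0.999, 0.033], [0.003, 0.033, 0.999], [-1.0, 0.004, 0.002]]
force: [-0.1, -0.6, 0.2]
grip_width: 0.0002
t: 3.68
tool_pos: [0.4492, -0.2799, 0.0937]
tcp_rot: [[0.002, -0.999, 0.034], [-0.0, 0.034, 0.999], [-1.0, -0.002, -0.0]]
force: [1.0, 2.3, 4.2]
grip_width: 0.0
```

View pics/s1.png

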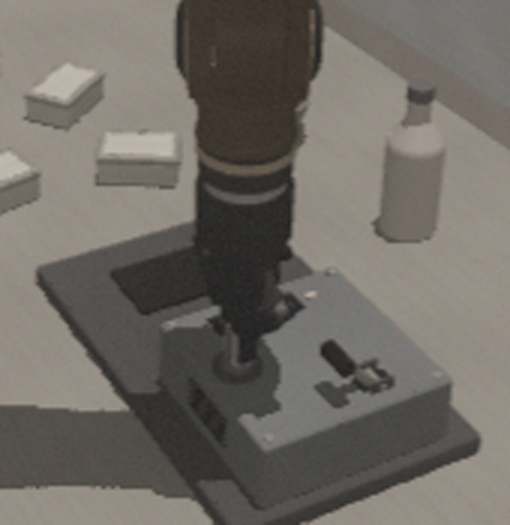

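View pics/w2.png

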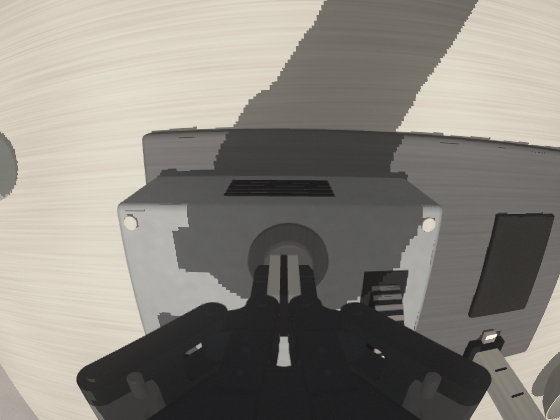

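The button is down and the lever has dropped: in the side crop its grip at (337,355) lies to the robot side. I'll lift off and look at the dropped grip from above.

```bash
python3 -m crank '[[0,0,0.02,0,0,0],[0,0,0.06,0,0,0],[0,-0.03,0.11,0,0,0],[0,-0.066,0.13,0,0,0],[0,-0.066,0.13,0,0,0]]' 0.4 20
python3 -m crank '[[0,0,0,0,0,0],[0,0,0,0,0,0],[0,0,0,0,0,0],[0,0,0,0,0,0],[0,0,0,0,0,0]]'
python3 - <<'E'
from h import *
np.set_printoptions(suppress=True,precision=1)
for n in ['wrist','scene','side']:
    a,P,p=cloud(n)
    if n=='wrist': save('w3.png',a)
    V=cv2.cvtColor(a,cv2.COLOR_RGB2HSV)[...,2]
    m=(P[...,0]>.47)&(P[...,0]<.53)&(P[...,1]>-.38)&(P[...,1]<-.31)&(P[...,2]>.1)&(P[...,2]<.14)
    q=P[m]*1000; print(n,len(q))
    if len(q)>5: print(q.mean(0),q.min(0),q.max(0),cv2.minAreaRect(q[:,:2].astype(np.float32)))
E
```

```text
t: 4.4
tool_pos: [0.4488, -0.3483, 0.224]
tcp_rot: [[0.002, -0.999, 0.036], [-0.002, 0.036, 0.999], [-1.0, -0.002, -0.002]]
force: [-0.6, 0.4, -0.7]
grip_width: 0.0599
t: 5.03
tool_pos: [0.4485, -0.3455, 0.2228]
tcp_rot: [[-0.0, -0.999, 0.033], [-0.0, 0.033, 0.999], [-1.0, 0.0, -0.0]]
force: [-0.2, -0.5, 0.2]
grip_width: 0.0599
wrist 739
[ 493.3 -343.4  122.9] [ 485.4 -359.2  100.5] [ 518.5 -327.6  128.1] ((502.2537536621094, -343.786376953125), (31.215267181396484, 32.60791015625), 87.69829559326172)
scene 76
[ 503.9 -347.5  116. ] [ 489.3 -363.1  101.7] [ 523.  -331.5  127.9] ((503.4064025878906, -345.7491760253906), (30.231340408325195, 28.38340187072754), 24.43848991394043)
side 96
[ 496.1 -349.7  121.7] [ 487.8 -363.5  100.2] [ 521.4 -327.4  131.5] ((500.0032043457031, -344.47357177734375), (35.58856201171875, 33.72829818725586), 25.46971321105957)
```

View pics/w3.png

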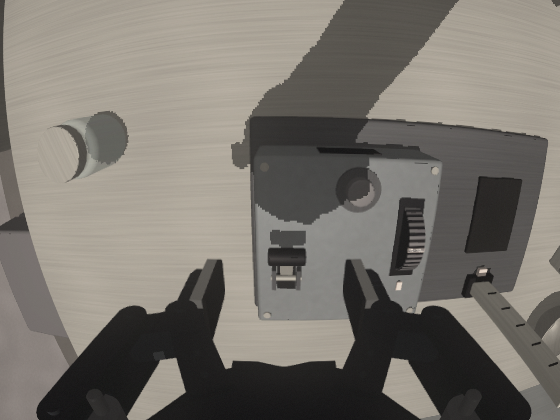

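```bash
python3 -m crank '[[0.046,0.001,0,0,0,0],[0.046,0.001,-0.04,0,0,0],[0.046,0.001,-0.08,0,0,0],[0.046,0.001,-0.11,0,0,0],[0.046,0.001,-0.121,0,0,0]]'
python3 -m crank '[[0,0,0,0,0,0],[0,0,0,0,0,0],[0,0,0,0,0,0],[0,0,0,0,0,0],[0,0,0,0,0,0]]' -1 20
python3 - <<'E'
from h import *
a,P,p=cloud('wrist');save('w4.png',a)
E
```

```text
t: 5.8
tool_pos: [0.4935, -0.3441, 0.0998]
tcp_rot: [[-0.003, -0.999, 0.034], [0.002, 0.034, 0.999], [-1.0, 0.003, 0.002]]
force: [0.4, -0.2, 0.6]
grip_width: 0.0598
t: 6.42
tool_pos: [0.4949, -0.3448, 0.1031]
tcp_rot: [[0.002, -0.999, 0.034], [-0.001, 0.034, 0.999], [-1.0, -0.002, -0.0]]
force: [-1.4, 4.4, 6.5]
grip_width: 0.0315
```

View pics/w4.png

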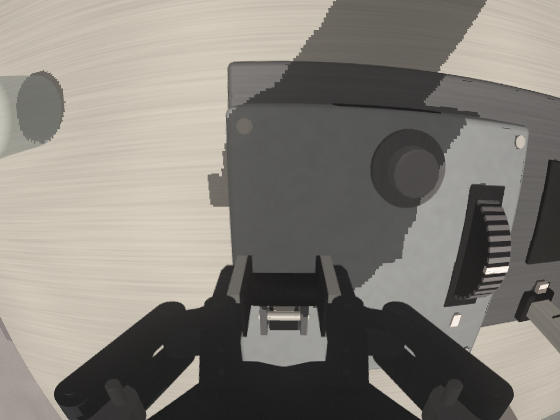

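The grip is held by its ends at 31.5 mm. Now I'll lead it along the arc.

```bash
python3 -m crank '[[0.004,0,0.004,0,0,0],[0.0084,-0.0003,0.0071,0,0,0],[0.0131,-0.0005,0.01,0,0,0],[0.0181,-0.0007,0.0124,0,0,0],[0.0233,-0.0008,0.0143,0,0,0]]'
python3 -m crank '[[0.0053,-0.0002,0.0013,0,0,0],[0.0108,-0.0004,0.0021,0,0,0],[0.0162,-0.0006,0.0024,0,0,0],[0.0217,-0.0008,0.0021,0,0,0],[0.0217,-0.0008,0.0021,0,0,0]]'
```

```text
t: 7.1
tool_pos: [0.5181, -0.3456, 0.1162]
tcp_rot: [[-0.0, -0.999, 0.034], [0.0, 0.034, 0.999], [-1.0, 0.0, 0.0]]
force: [-3.5, 2.4, 0.7]
grip_width: 0.0319
t: 7.72
tool_pos: [0.5404, -0.3465, 0.1186]
tcp_rot: [[0.001, -0.999, 0.033], [-0.0, 0.033, 0.999], [-1.0, -0.001, -0.0]]
force: [-1.9, 2.2, 4.2]
grip_width: 0.0315
```

```bash
python3 -m crank '[[0,0,0,0,0,0],[0,0,0,0,0,0],[0,0,0.0,0,0,0],[0,0,0.02,0,0,0],[0,0,0.05,0,0,0]]' 0.3
python3 -m crank '[[-0.02,0.02,0.05,0,0,0],[-0.04,0.05,0.1,0,0,0],[-0.05,0.08,0.15,0,0,0],[-0.05,0.11,0.15,0,0,0],[-0.05,0.11,0.15,0,0,0]]' 1
python3 - <<'E'
from h import *
a,P,p=cloud('side');save('s2.png',a,(220,160,390,335),3)
a,P,p=cloud('wrist');save('w5.png',a)
E
```

```text
t: 8.35
tool_pos: [0.5389, -0.3462, 0.1676]
tcp_rot: [[-0.002, -0.999, 0.034], [0.001, 0.034, 0.999], [-1.0, 0.002, 0.001]]
force: [0.1, -0.5, -0.3]
grip_width: 0.0555
t: 8.98
tool_pos: [0.4896, -0.2352, 0.3195]
tcp_rot: [[0.002, -0.999, 0.032], [-0.001, 0.032, 0.999], [-1.0, -0.002, -0.001]]
force: [0.5, -0.1, 0.3]
grip_width: 0.0855
```

View pics/s2.png

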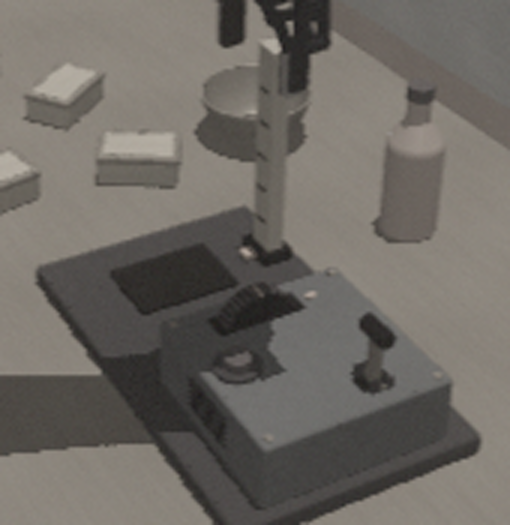

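View pics/w5.png

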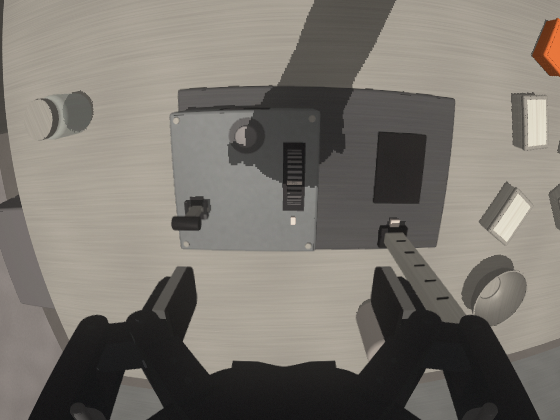

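The lever is standing, but the side crop shows the grip at (377,330) against (386,328) at the start. I'll measure it.

```bash
cat > lev.py <<'E'
from h import *
np.set_printoptions(suppress=True,precision=1)
for n in ['wrist','scene','side']:
    a,P,p=cloud(n)
    m=(P[...,0]>.47)&(P[...,0]<.57)&(P[...,1]>-.38)&(P[...,1]<-.31)&(P[...,2]>.125)&(P[...,2]<.16)
    q=P[m]*1000; print(n,len(q))
    if len(q)>5: print(q.mean(0),q.min(0),q.max(0))
E
python3 lev.py; python3 -m crank '[[0,0,0,0,0,0],[0,0,0,0,0,0],[0,0,0.0,0,0,0],[0,0,0.0,0,0,0],[0,0,0,0,0,0]]';python3 lev.py
```

```text
wrist 422
[ 531.3 -343.4  140.8] [ 524.8 -360.4  130. ] [ 540.2 -328.7  145.3]
scene 56
[ 538.6 -349.   136.6] [ 530.  -364.2  125.5] [ 545.8 -329.7  144.3]
side 89
[ 533.2 -350.3  139.9] [ 526.1 -365.3  125.3] [ 541.4 -331.1  146.2]
t: 9.85
tool_pos: [0.4894, -0.2364, 0.3182]
tcp_rot: [[0.0, -0.999, 0.034], [-0.0, 0.034, 0.999], [-1.0, -0.0, -0.0]]
force: [-0.3, 0.6, 0.2]
grip_width: 0.0855
wrist 422
[ 531.4 -343.3  140.8] [ 524.7 -360.6  128.8] [ 540.6 -328.5  145.2]
scene 54
[ 539.5 -349.3  137.7] [ 528.7 -364.2  125.2] [ 548.1 -331.5  145.5]
side 89
[ 533.1 -350.5  139.8] [ 526.8 -365.4  125. ] [ 542.1 -330.4  146.5]
```

The grip sits about 8 mm short, so the lever is near upright (about 0.15 rad) and not set. I'll nudge it on with a shut fingertip from the robot side.

```bash
python3 -m crank '[[0,-0.04,-0.03,0,0,0],[0,-0.08,-0.08,0,0,0],[0,-0.108,-0.14,0,0,0],[0,-0.108,-0.18,0,0,0],[0,-0.108,-0.19,0,0,0]]' -1
python3 -m crank '[[0.01,0,0,0,0,0],[0.018,0,0,0,0,0],[0.024,0,0,0,0,0],[0.03,0,0,0,0,0],[0.03,0,0,0,0,0]]'
python3 lev.py
```

```text
t: 10.62
tool_pos: [0.4876, -0.3435, 0.1249]
tcp_rot: [[-0.005, -0.999, 0.034], [0.004, 0.034, 0.999], [-1.0, 0.005, 0.003]]
force: [0.5, -0.0, -0.3]
grip_width: 0.0001
t: 11.25
tool_pos: [0.5201, -0.3443, 0.1285]
tcp_rot: [[0.0, -0.999, 0.033], [-0.0, 0.033, 0.999], [-1.0, -0.0, -0.0]]
force: [-0.5, 0.3, -0.8]
grip_width: 0.0005
wrist 1829
[ 509.9 -342.9  147.6] [ 506.9 -356.6  131.3] [ 513.5 -329.5  160. ]
scene 125
[ 536.1 -349.2  142.7] [ 514.8 -363.6  126.3] [ 554.  -330.2  159.7]
side 170
[ 524.8 -353.4  143.7] [ 506.8 -365.3  125.1] [ 550.  -330.1  159.7]
```

```bash
python3 -m crank '[[0.003,0,0,0,0,0],[0.005,0,0,0,0,0],[0.005,0,0,0,0,0],[-0.005,0,0,0,0,0],[-0.02,0,0,0,0,0]]'
python3 -m crank '[[-0.01,0.02,0.05,0,0,0],[-0.03,0.05,0.1,0,0,0],[-0.03,0.08,0.15,0,0,0],[-0.03,0.11,0.18,0,0,0],[-0.03,0.11,0.19,0,0,0]]' 1
python3 lev.py
```

```text
t: 12.02
tool_pos: [0.4987, -0.3443, 0.1281]
tcp_rot: [[-0.0, -0.999, 0.033], [0.0, 0.033, 0.999], [-1.0, 0.0, 0.0]]
force: [-0.4, -0.0, 0.2]
grip_width: -0.0003
t: 12.65
tool_pos: [0.469, -0.2333, 0.3211]
tcp_rot: [[0.004, -0.999, 0.032], [-0.002, 0.032, 0.999], [-1.0, -0.004, -0.002]]
force: [0.2, -0.2, -0.5]
grip_width: 0.0854
wrist 392
[ 539.7 -344.   139.7] [ 532.4 -361.   125.1] [ 549.1 -328.9  143.9]
scene 53
[ 547.  -349.5  136.3] [ 534.8 -363.6  125.9] [ 554.3 -332.   142.8]
side 91
[ 541.6 -350.7  139.3] [ 535.1 -364.8  125.6] [ 549.9 -332.5  145. ]
```

The lever now matches its starting position in all three cameras. On to the tins, with a wrist view over them first.

```bash
python3 -m crank '[[0,0.06,0,0,0,0],[0,0.12,0,0,0,0],[0,0.18,0,0,0,0],[0,0.24,0,0,0,0],[0,0.3,0,0,0,0]]' 1
python3 -m crank '[[0,0.06,0,0,0,0],[0,0.12,0,0,0,0],[0,0.15,0,0,0,0],[0,0.15,0,0,0,0],[0,0.15,0,0,0,0]]' 1
cat > tw.py <<'E'
from h import *
import sys
s=robot.sense();print('tcp',np.round(s['tool_pos']*1000,1),'jawdeg',np.round(np.degrees(np.arctan2(s['tcp_rot'][1,2],s['tcp_rot'][0,2])),1))
o,a,P=tins('wrist',.030,.042)
for t in o: print('wrist',np.round(t,1))
hsv=cv2.cvtColor(a,cv2.COLOR_RGB2HSV)
m=(hsv[...,1]>150)&(P[...,2]>.02)&(P[...,0]>.1)
q=P[m]
n,L,st,_=cv2.connectedComponentsWithStats(m.astype(np.uint8))
for i in range(1,n):
    if st[i,4]>100: print('orange',np.round(P[L==i].mean(0)*1000))
save(sys.argv[1],a)
for n in ['scene','side']:
    o,a,P=tins(n)
    for t in o: print(n,np.round(t,1))
E
python3 tw.py w6.png
```

```text
t: 13.42
tool_pos: [0.469, 0.0665, 0.3162]
tcp_rot: [[-0.003, -0.999, 0.035], [-0.001, 0.035, 0.999], [-1.0, 0.003, -0.001]]
force: [0.6, -0.3, -0.1]
grip_width: 0.0855
t: 14.05
tool_pos: [0.4695, 0.2146, 0.3169]
tcp_rot: [[-0.002, -0.999, 0.035], [-0.001, 0.035, 0.999], [-1.0, 0.002, -0.001]]
force: [-0.2, 0.2, 0.5]
grip_width: 0.0852
tcp [469.5 214.6 316.9] jawdeg 88.0
wrist [ 421.8  177.3   89.5   60.3    7.9   35.6 3032. ]
wrist [ 437.4  314.2   90.8   61.4  -12.2   35.6 2885. ]
wrist [ 496.5  450.9   90.7   60.7    5.4   35.5 2106. ]
wrist [ 5.082e+02 -1.944e+02  1.786e+02  9.500e+00 -5.000e-01  3.620e+01
  4.550e+02]
wrist [ 577.4  317.4   90.1   61.4   33.6   35.7 2250. ]
wrist [ 585.2  149.    89.6   61.3  -33.5   35.8 2264. ]
wrist [609.6 -71.1  42.5  33.6 -89.1  31.5 218. ]
wrist [694.9 181.2  70.8  14.5  65.8  35.9  83. ]
orange [290. 237.  36.]
orange [311. 393.  35.]
scene [499.8 448.7  94.1  66.1   5.2  33.9 137. ]
scene [438.8 309.7  95.4  61.8 -11.5  33.8 149. ]
scene [428.9 172.8  93.6  61.5   6.5  33.9 155. ]
scene [581.3 312.5  90.9  67.6  35.1  34.  163. ]
scene [588.4 144.3  94.6  59.  -34.6  34.2 205. ]
scene [707.1 178.4 100.4  37.5  62.6  35.5  89. ]
side [498.8 448.3  89.6  69.7   5.   36.6 204. ]
side [581.2 313.5  96.9  63.1  31.3  36.7 233. ]
side [440.2 310.2  89.1  67.9 -12.3  36.5 257. ]
side [587.4 144.4  89.7  64.6 -33.   36.6 280. ]
side [425.2 174.6  92.2  65.9   8.1  36.7 306. ]
```

View pics/w6.png

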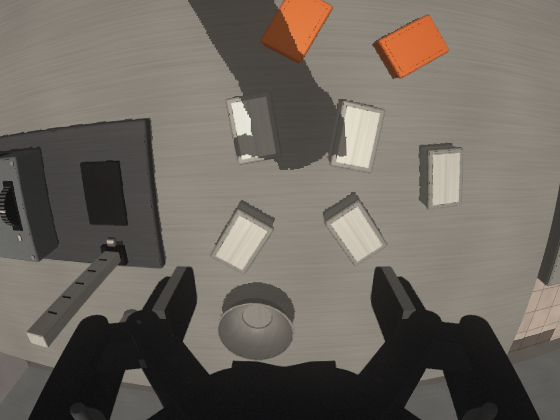

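The tins' wrist offset is the same as the pad's, about (−3.5,+4), so I'll use the mean frame for both. Starting with tin A at (423.6,175.3), +7.5°.

```bash
python3 -m crank '[[-0.02,-0.02,-0.05,0,0,0.08],[-0.04,-0.039,-0.1,0,0,0.165],[-0.046,-0.039,-0.16,0,0,0.165],[-0.046,-0.039,-0.22,0,0,0.165],[-0.046,-0.039,-0.235,0,0,0.165]]' 1
python3 -m crank '[[0,0,0,0,0,0],[0,0,0,0,0,0],[0,0,0,0,0,0],[0,0,0,0,0,0],[0,0,0,0,0,0]]'
python3 - <<'E'
from h import *
print(robot.sense()['tool_pos'])
a,P,p=cloud('wrist');save('w7.png',a)
E
```

```text
t: 14.82
tool_pos: [0.421, 0.1747, 0.0802]
tcp_rot: [[-0.005, -0.992, -0.129], [-0.002, -0.129, 0.992], [-1.0, 0.005, -0.002]]
force: [0.5, 0.1, 0.5]
grip_width: 0.0856
t: 15.45
tool_pos: [0.4237, 0.1768, 0.0836]
tcp_rot: [[0.001, -0.991, -0.131], [0.0, -0.131, 0.991], [-1.0, -0.001, 0.0]]
force: [-0.5, 0.2, -0.2]
grip_width: 0.0856
[0.42369315 0.17678726 0.08364769]
```

View pics/w7.png

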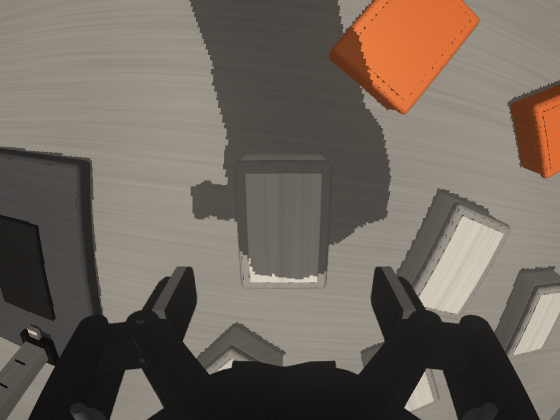

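Tin A is centred between the fingers (column 284). Descending and gripping.

```bash
python3 -m crank '[[0,-0.001,-0.03,0,0,0],[0,-0.001,-0.06,0,0,0],[0,-0.001,-0.075,0,0,0],[0,-0.001,-0.08,0,0,0],[0,-0.001,-0.08,0,0,0]]' 1
python3 -m crank '[[0,0,0,0,0,0],[0,0,0,0,0,0],[0,0,0,0,0,0],[0,0,0,0,0,0],[0,0,0,0,0,0]]' -1 60
python3 -m crank '[[0,0,0.02,0,0,0],[0,0,0.06,0,0,0],[0,0,0.11,0,0,0],[0,0,0.11,0,0,0],[0,0,0.11,0,0,0]]'
python3 - <<'E'
from h import *
print(robot.sense()['tool_pos'])
a,P,p=cloud('wrist');save('w8.png',a)
a,P,p=cloud('side');save('s3.png',a,(130,160,330,260),4)
E
```

```text
t: 16.12
tool_pos: [0.4237, 0.1758, 0.0036]
tcp_rot: [[0.0, -0.991, -0.131], [0.0, -0.131, 0.991], [-1.0, -0.0, 0.0]]
force: [-0.3, 0.2, 0.3]
grip_width: 0.0856
t: 16.75
tool_pos: [0.4243, 0.176, 0.0043]
tcp_rot: [[0.002, -0.991, -0.131], [0.001, -0.131, 0.991], [-1.0, -0.002, 0.001]]
force: [-1.0, -0.6, 6.0]
grip_width: 0.0594
t: 17.38
tool_pos: [0.423, 0.1754, 0.1124]
tcp_rot: [[-0.001, -0.991, -0.131], [-0.0, -0.131, 0.991], [-1.0, 0.001, -0.0]]
force: [-0.1, -0.5, -2.2]
grip_width: 0.059
[0.42297348 0.17542453 0.11242521]
```

View pics/w8.png

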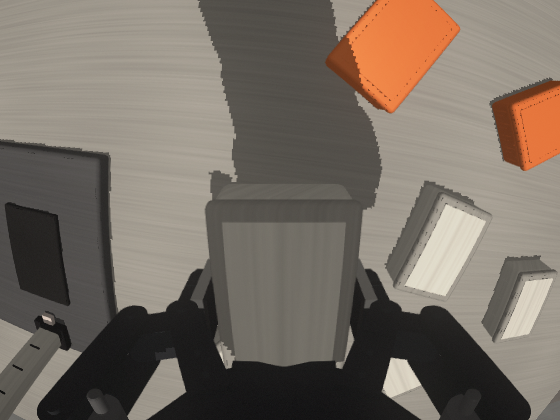

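View pics/s3.png

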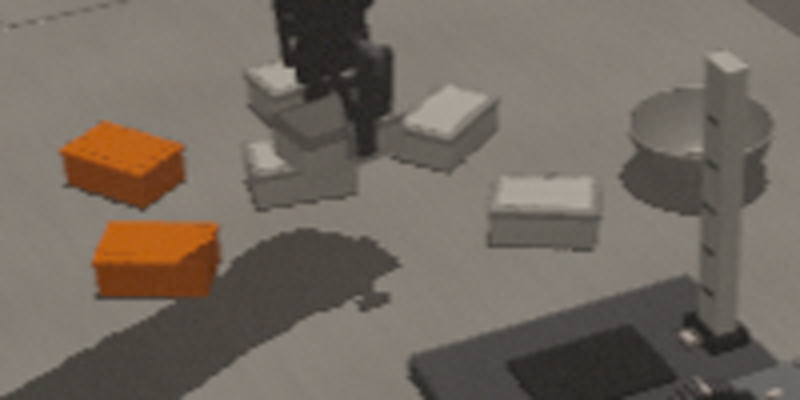

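Tin A is held level at 59 mm. Moving it to the pad.

```bash
python3 -m crank '[[0.0163,-0.0495,0,0,0,-0.04],[0.0326,-0.099,0,0,0,-0.08],[0.0489,-0.1485,0,0,0,-0.12],[0.0652,-0.198,0,0,0,-0.167],[0.0815,-0.2475,0,0,0,-0.167]]'
python3 -m crank '[[0,0,0,0,0,0],[0,0,-0.03,0,0,0],[0,0,-0.055,0,0,0],[0,0,-0.07,0,0,0],[0,0,-0.07,0,0,0]]'
python3 - <<'E'
from h import *
s=robot.sense();print(s['tool_pos'],s['force'],np.degrees(np.arctan2(s['tcp_rot'][1,2],s['tcp_rot'][0,2])))
a,P,p=cloud('wrist');save('w9.png',a)
E
```

```text
t: 18.1
tool_pos: [0.5043, -0.0734, 0.1115]
tcp_rot: [[-0.003, -0.999, 0.036], [0.001, 0.036, 0.999], [-1.0, 0.003, 0.0]]
force: [1.2, 0.2, -3.7]
grip_width: 0.0594
t: 18.73
tool_pos: [0.5035, -0.0712, 0.0417]
tcp_rot: [[-0.003, -0.999, 0.035], [0.001, 0.035, 0.999], [-1.0, 0.003, 0.0]]
force: [-0.0, 0.2, -2.0]
grip_width: 0.0592
[ 0.50352042 -0.07117342  0.04166755] [-0.02777966  0.17933903 -1.97264784] 87.99142180035011
```

View pics/w9.png

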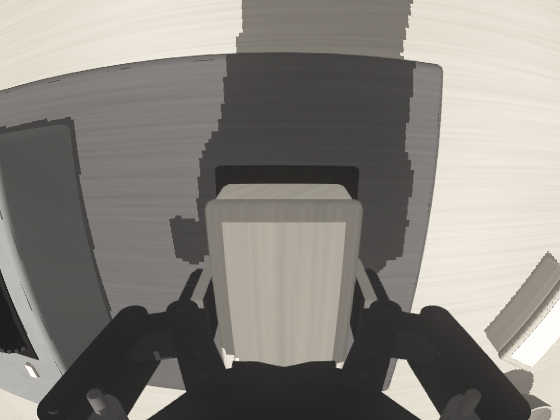

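```bash
python3 -m crank '[[0,0.001,-0.006,0,0,0],[0,0.001,-0.0105,0,0,0],[0,0.001,-0.0105,0,0,0],[0,0.001,-0.0105,0,0,0],[0,0.001,-0.0105,0,0,0]]'

```

```text
t: 19.4
tool_pos: [0.5051, -0.0709, 0.0329]
tcp_rot: [[0.0, -0.999, 0.036], [-0.0, 0.036, 0.999], [-1.0, -0.0, -0.0]]
force: [0.3, -0.0, -3.9]
grip_width: 0.0592
```

```bash
python3 -m crank '[[0,0,-0.002,0,0,0],[0,0,-0.003,0,0,0],[0,0,-0.003,0,0,0],[0,0,-0.003,0,0,0],[0,0,-0.003,0,0,0]]'

```

```text
t: 20.02
tool_pos: [0.5051, -0.0709, 0.0304]
tcp_rot: [[0.001, -0.999, 0.036], [-0.0, 0.036, 0.999], [-1.0, -0.001, -0.0]]
force: [-3.0, 0.1, 4.9]
grip_width: 0.059
```

It's touching at +4.9 N, so I'll release, rise and go back to the tin view.

```bash
python3 -m crank '[[0,0,0,0,0,0],[0,0,0,0,0,0],[0,0,0,0,0,0],[0,0,0.02,0,0,0],[0,0,0.06,0,0,0]]' 1
python3 -m crank '[[0,0.0,0.06,0,0,0],[0,0,0.12,0,0,0],[-0.01,0.05,0.15,0,0,0],[-0.025,0.1,0.18,0,0,0],[-0.035,0.15,0.2,0,0,0]]' 1
python3 -m crank '[[0,0.06,0,0,0,0],[0,0.12,0,0,0,0],[0,0.13,0,0,0,0],[0,0.13,0,0,0,0],[0,0.13,0,0,0,0]]' 1
python3 tw.py w10.png
```

```text
t: 20.65
tool_pos: [0.5036, -0.0707, 0.0887]
tcp_rot: [[-0.004, -0.999, 0.036], [0.001, 0.036, 0.999], [-1.0, 0.004, 0.0]]
force: [0.4, -0.2, 0.2]
grip_width: 0.0852
t: 21.28
tool_pos: [0.4697, 0.0804, 0.2914]
tcp_rot: [[0.002, -0.999, 0.037], [0.0, 0.037, 0.999], [-1.0, -0.002, 0.001]]
force: [1.0, -0.1, -0.2]
grip_width: 0.0853
t: 21.9
tool_pos: [0.47, 0.208, 0.2898]
tcp_rot: [[0.0, -0.999, 0.037], [-0.0, 0.037, 0.999], [-1.0, -0.0, -0.0]]
force: [-0.0, -0.1, -0.0]
grip_width: 0.0851
tcp [470.  208.  289.8] jawdeg 87.9
wrist [ 437.4  314.3   90.7   60.7  -12.1   35.6 3227. ]
wrist [ 496.3  451.1   90.    61.6    5.3   35.5 2243. ]
wrist [ 5.092e+02 -1.944e+02  1.789e+02  1.040e+01 -2.000e-01  3.580e+01
  5.140e+02]
wrist [493.  -47.   98.3  40.9  25.5  36.2 294. ]
wrist [ 577.5  317.3   90.7   61.3   33.4   35.7 2454. ]
wrist [ 585.   148.8   89.6   60.5  -33.4   35.7 2522. ]
wrist [609.2 -71.8  42.9  34.2  89.4  31.6 240. ]
wrist [694.7 159.6  95.6  25.   87.1  36.6 140. ]
orange [294. 236.  36.]
orange [311. 393.  35.]
scene [500.  447.4  92.6  65.9   5.7  34.3 138. ]
scene [439.  309.9  90.5  60.8 -10.2  34.  132. ]
scene [582.3 311.5  88.5  64.6  34.1  34.3 170. ]
scene [588.6 143.7  94.   59.3 -33.8  34.6 207. ]
scene [517.4 -91.9 102.   48.6  31.6  35.5  66. ]
scene [707.8 178.4 100.5  40.7  61.7  36.3  86. ]
side [499.1 447.9  90.   68.3   4.2  36.9 209. ]
side [581.9 314.  100.1  63.1  32.2  36.9 236. ]
side [439.5 308.   89.7  67.1 -12.5  36.7 250. ]
side [587.5 144.6  89.7  68.  -35.4  36.5 275. ]
side [492.7 -91.7 101.5  52.  -33.9  36.6 101. ]
```

View pics/w10.png

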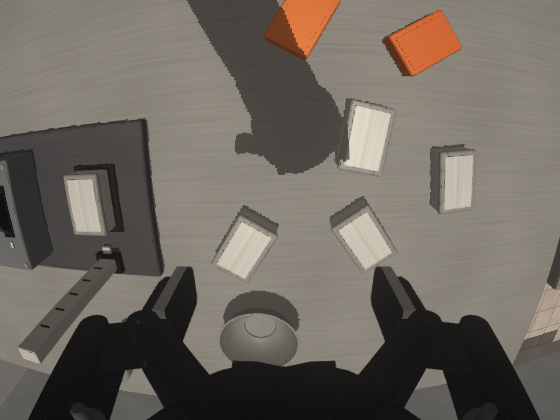

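Tin 1 is on the pad at (88,203). Next is tin D at (586.7,146.8), −33.5°.

```bash
python3 -m crank '[[0.03,-0.015,-0.04,0,0,-0.12],[0.06,-0.03,-0.08,0,0,-0.24],[0.09,-0.045,-0.12,0,0,-0.36],[0.117,-0.061,-0.16,0,0,-0.48],[0.117,-0.061,-0.207,0,0,-0.548]]' 1
python3 -m crank '[[0,0,0,0,0,0],[0,0,0,0,0,0],[0,0,-0.02,0,0,0],[0,0,-0.03,0,0,0],[0,0,-0.03,0,0,0]]'
python3 - <<'E'
from h import *
s=robot.sense();print(s['tool_pos'],np.degrees(np.arctan2(s['tcp_rot'][1,2],s['tcp_rot'][0,2])))
a,P,p=cloud('wrist');save('w11.png',a)
E
```

```text
t: 22.68
tool_pos: [0.5891, 0.1459, 0.0817]
tcp_rot: [[0.002, -0.831, 0.557], [0.0, 0.557, 0.831], [-1.0, -0.002, 0.001]]
force: [-0.5, 0.0, -0.3]
grip_width: 0.0852
t: 23.3
tool_pos: [0.5871, 0.1483, 0.0536]
tcp_rot: [[0.001, -0.835, 0.551], [0.0, 0.551, 0.835], [-1.0, -0.001, 0.001]]
force: [-0.0, 0.2, 0.0]
grip_width: 0.0856
[0.58707544 0.14830641 0.05362324] 56.587073740931515
```

View pics/w11.png

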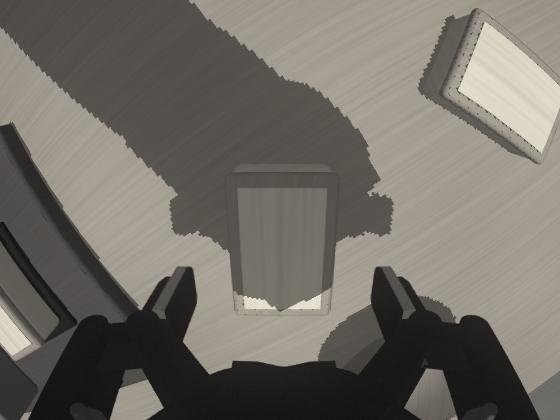

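```bash
python3 -m crank '[[0,-0.0005,-0.03,0,0,0],[0,-0.0005,-0.045,0,0,0],[0,-0.0005,-0.05,0,0,0],[0,-0.0005,-0.05,0,0,0],[0,-0.0005,-0.05,0,0,0]]' 1
python3 -m crank '[[0,0,0,0,0,0],[0,0,0,0,0,0],[0,0,0,0,0,0],[0,0,0,0,0,0],[0,0,0,0,0,0]]' -1 60
python3 -m crank '[[0,0,0.02,0,0,0],[0,0,0.06,0,0,0],[0,0,0.12,0,0,0],[0,0,0.12,0,0,0],[0,0,0.12,0,0,0]]'
```

```text
t: 23.98
tool_pos: [0.5876, 0.1478, 0.0036]
tcp_rot: [[0.001, -0.834, 0.551], [0.0, 0.551, 0.834], [-1.0, -0.001, 0.001]]
force: [0.9, -0.4, -0.4]
grip_width: 0.0855
t: 24.6
tool_pos: [0.5875, 0.1478, 0.0035]
tcp_rot: [[0.001, -0.834, 0.551], [0.0, 0.551, 0.834], [-1.0, -0.001, 0.001]]
force: [-1.0, -1.5, 5.4]
grip_width: 0.059
t: 25.22
tool_pos: [0.5865, 0.1475, 0.1218]
tcp_rot: [[-0.001, -0.834, 0.551], [-0.0, 0.551, 0.834], [-1.0, 0.001, -0.001]]
force: [-0.5, -0.9, -3.3]
grip_width: 0.0593
```

```bash
python3 -m crank '[[-0.03,-0.04,0,0,0,0.12],[-0.06,-0.09,0,0,0,0.24],[-0.075,-0.14,0,0,0,0.36],[-0.082,-0.19,0,0,0,0.47],[-0.082,-0.2185,0,0,0,0.548]]'
python3 -m crank '[[0,0,0,0,0,0],[0,0,0,0,0,0],[0,0,-0.025,0,0,0],[0,0,-0.047,0,0,0],[0,0,-0.047,0,0,0]]'
python3 - <<'E'
from h import *
s=robot.sense();print(s['tool_pos'],s['force'],np.degrees(np.arctan2(s['tcp_rot'][1,2],s['tcp_rot'][0,2])))
a,P,p=cloud('side');save('s4.png',a,(220,160,390,335),3)
E
```

```text
t: 25.85
tool_pos: [0.5027, -0.0727, 0.1204]
tcp_rot: [[-0.004, -0.999, 0.035], [0.0, 0.035, 0.999], [-1.0, 0.004, 0.0]]
force: [0.8, 0.9, -2.4]
grip_width: 0.0591
t: 26.48
tool_pos: [0.5033, -0.0695, 0.0736]
tcp_rot: [[-0.005, -0.999, 0.034], [0.001, 0.034, 0.999], [-1.0, 0.005, 0.001]]
force: [-0.2, 1.0, -1.6]
grip_width: 0.0591
[ 0.50326517 -0.06948667  0.07356744] [-0.17103457  0.97815287 -1.64524832] 88.02905613570006
```

View pics/s4.png

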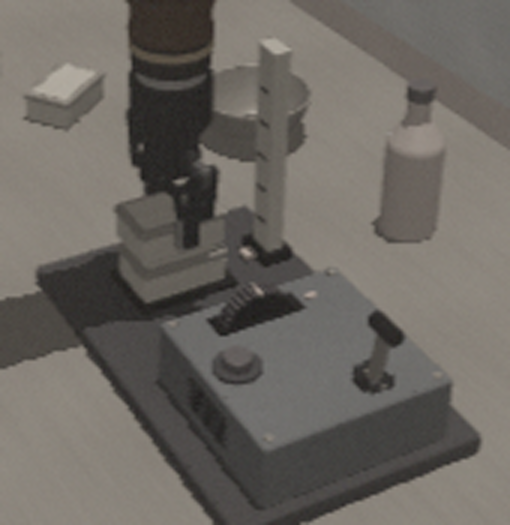

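Tin 2 is aligned above tin 1. Lowering and releasing.

```bash
python3 -m crank '[[0,-0.001,-0.004,0,0,0],[0,-0.001,-0.007,0,0,0],[0,-0.001,-0.009,0,0,0],[0,-0.001,-0.009,0,0,0],[0,-0.001,-0.009,0,0,0]]'
```

```text
t: 27.15
tool_pos: [0.505, -0.0719, 0.0668]
tcp_rot: [[0.0, -0.999, 0.036], [0.0, 0.036, 0.999], [-1.0, -0.0, 0.0]]
force: [0.5, 0.6, -2.8]
grip_width: 0.0595
```

```bash
python3 -m crank '[[0,0,-0.001,0,0,0],[0,0,-0.002,0,0,0],[0,0,-0.002,0,0,0],[0,0,-0.002,0,0,0],[0,0,-0.002,0,0,0]]'
```

```text
t: 27.78
tool_pos: [0.5051, -0.0719, 0.0655]
tcp_rot: [[0.001, -0.999, 0.036], [-0.0, 0.036, 0.999], [-1.0, -0.001, -0.0]]
force: [-1.9, -0.1, 6.3]
grip_width: 0.0591
```

```bash
python3 -m crank '[[0,0,0,0,0,0],[0,0,0,0,0,0],[0,0,0,0,0,0],[0,0,0.02,0,0,0],[0,0,0.06,0,0,0]]' 1
python3 -m crank '[[0,0.0,0.06,0,0,0],[0,0,0.12,0,0,0],[0,0.05,0.15,0,0,0],[0,0.1,0.17,0,0,0],[0,0.15,0.17,0,0,0]]' 1
python3 -m crank '[[0,0.06,0,0,0,0],[0,0.12,0,0,0,0],[0,0.18,0,0,0,0],[0,0.18,0,0,0,0],[0,0.18,0,0,0,0]]' 1
cat >> tw.py <<'E'
# stack tops
for k in range(1,6):
  z=.026+.036*k
  for n in ['scene','side']:
    o,a,P=tins(n,z-.007,z+.007,(.42,.59,-.14,0.0))
    for t in o:
        if t[6]>90 and t[3]>45: print('stack',k,n,np.round(t,1))
E
python3 tw.py w12.png
```

```text
t: 28.4
tool_pos: [0.5037, -0.0717, 0.1237]
tcp_rot: [[-0.004, -0.999, 0.036], [0.001, 0.036, 0.999], [-1.0, 0.004, 0.0]]
force: [0.6, -0.2, 0.3]
grip_width: 0.0853
t: 29.02
tool_pos: [0.5056, 0.0795, 0.2967]
tcp_rot: [[0.004, -0.999, 0.037], [0.001, 0.037, 0.999], [-1.0, -0.004, 0.001]]
force: [0.6, -0.1, -0.5]
grip_width: 0.0852
t: 29.65
tool_pos: [0.5048, 0.2581, 0.2944]
tcp_rot: [[-0.001, -0.999, 0.035], [-0.001, 0.035, 0.999], [-1.0, 0.001, -0.001]]
force: [0.0, -1.1, 0.5]
grip_width: 0.0855
tcp [504.8 258.1 294.4] jawdeg 88.0
wrist [ 437.5  314.4   90.8   60.7  -11.4   35.6 3434. ]
wrist [ 496.6  451.1   90.4   60.6    4.8   35.6 2604. ]
wrist [ 508.7 -194.2  178.8    8.5   -0.8   36.1  483. ]
wrist [ 5.029e+02 -4.170e+01  8.790e+01  6.300e+00  4.000e-01  3.620e+01
  2.740e+02]
wrist [ 577.6  317.5   89.4   60.3   33.6   35.7 2747. ]
wrist [608.8 -72.3  43.   33.2  86.6  31.5 227. ]
wrist [694.8 176.1  84.4  20.4  71.1  36.2 112. ]
orange [310. 230.  35.]
orange [317. 392.  35.]
scene [499.9 445.   95.   69.1   5.1  34.1 149. ]
scene [440.4 309.2  90.3  62.1 -14.3  34.  141. ]
scene [581.3 313.4  90.4  67.6  31.5  34.  173. ]
scene [517.6 -93.1 101.2  46.5  30.4  36.6  68. ]
scene [707.9 182.  102.4  40.6  58.4  35.7  80. ]
side [500.5 448.2  92.8  70.6   3.1  36.8 205. ]
side [580.1 313.   94.9  64.8  34.9  36.7 227. ]
side [440.4 311.9  89.5  68.1 -13.7  36.5 254. ]
side [604.  -82.   48.   31.7 -52.8  34.   61. ]
side [493.5 -90.5 103.8  47.8 -30.3  35.8 108. ]
stack 1 side [491.8 -92.4 100.8  50.2 -35.4  61.6 136. ]
stack 2 scene [506.  -72.8  95.2  63.5  -4.9  95.9 250. ]
stack 2 side [504.5 -73.9  89.5  64.2  -0.9  98.4 432. ]
```

View pics/w12.png

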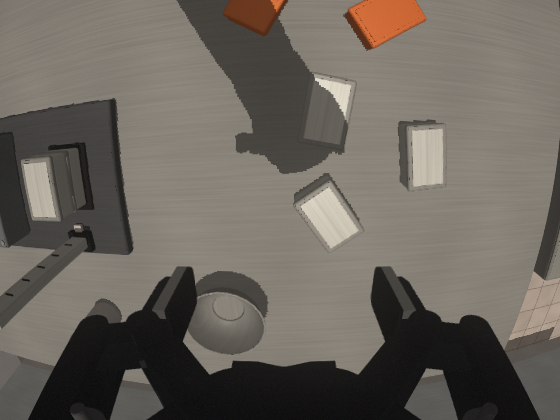

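Two tins are stacked, with the top centred at about (505,−73). Next is tin C at (579.3,315.3), +33.5°.

```bash
python3 -m crank '[[0.02,0.015,-0.04,0,0,0.13],[0.04,0.03,-0.08,0,0,0.26],[0.06,0.045,-0.12,0,0,0.39],[0.0745,0.0575,-0.16,0,0,0.52],[0.0745,0.0575,-0.21,0,0,0.62]]' 1
python3 -m crank '[[0,0,0,0,0,0],[0,0,0,0,0,0],[0,0,-0.02,0,0,0],[0,0,-0.03,0,0,0],[0,0,-0.03,0,0,0]]'
python3 - <<'E'
from h import *
s=robot.sense();print(s['tool_pos'],np.degrees(np.arctan2(s['tcp_rot'][1,2],s['tcp_rot'][0,2])))
a,P,p=cloud('wrist');save('w13.png',a)
E
```

```text
t: 30.92
tool_pos: [0.5808, 0.3168, 0.0835]
tcp_rot: [[0.002, -0.832, -0.555], [0.001, -0.555, 0.832], [-1.0, -0.002, -0.0]]
force: [0.5, 0.2, 0.6]
grip_width: 0.0854
t: 31.55
tool_pos: [0.5797, 0.3157, 0.0557]
tcp_rot: [[0.001, -0.834, -0.551], [0.0, -0.551, 0.834], [-1.0, -0.001, -0.0]]
force: [-0.9, -0.1, 0.5]
grip_width: 0.0856
[0.57966763 0.31571998 0.05573053] 123.44108702634063
```

View pics/w13.png

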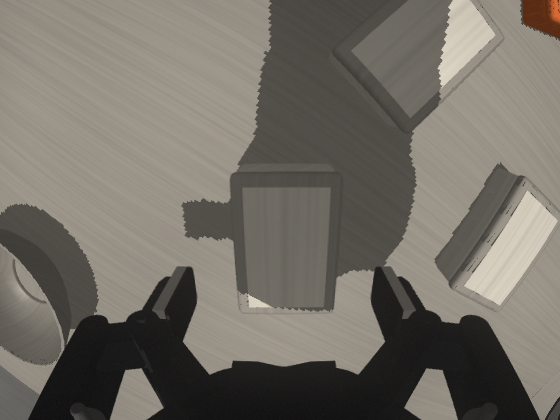

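Centred. Descend, grip and lift to clear the 98 mm stack.

```bash
python3 -m crank '[[0,0,-0.03,0,0,0],[0,0,-0.047,0,0,0],[0,0,-0.052,0,0,0],[0,0,-0.052,0,0,0],[0,0,-0.052,0,0,0]]' 1
python3 -m crank '[[0,0,0,0,0,0],[0,0,0,0,0,0],[0,0,0,0,0,0],[0,0,0,0,0,0],[0,0,0,0,0,0]]' -1 60
python3 -m crank '[[0,0,0.03,0,0,0],[0,0,0.08,0,0,0],[0,0,0.14,0,0,0],[0,0,0.16,0,0,0],[0,0,0.16,0,0,0]]'
```

```text
t: 32.22
tool_pos: [0.58, 0.316, 0.0037]
tcp_rot: [[0.001, -0.834, -0.552], [0.001, -0.552, 0.834], [-1.0, -0.001, -0.0]]
force: [-0.4, 0.7, -0.7]
grip_width: 0.0853
t: 32.85
tool_pos: [0.5799, 0.316, 0.0036]
tcp_rot: [[0.001, -0.834, -0.552], [0.001, -0.552, 0.834], [-1.0, -0.002, 0.0]]
force: [-0.2, 0.1, 5.4]
grip_width: 0.059
t: 33.48
tool_pos: [0.5801, 0.3159, 0.164]
tcp_rot: [[0.002, -0.834, -0.551], [0.001, -0.551, 0.834], [-1.0, -0.003, -0.0]]
force: [0.7, 0.2, -3.8]
grip_width: 0.0589
```

```bash
python3 -m crank '[[-0.02,-0.05,0,0,0,-0.12],[-0.04,-0.1,0,0,0,-0.24],[-0.06,-0.15,0,0,0,-0.36],[-0.075,-0.2,0,0,0,-0.48],[-0.075,-0.25,0,0,0,-0.62]]'
python3 -m crank '[[0,-0.05,0,0,0,0],[0,-0.1,0,0,0,0],[0,-0.13,0,0,0,0],[0,-0.138,0,0,0,0],[0,-0.138,-0.02,0,0,0]]'
python3 -m crank '[[0,0,-0.01,0,0,0],[0,0,-0.02,0,0,0],[0,0,-0.033,0,0,0],[0,0,-0.033,0,0,0],[0,0,-0.033,0,0,0]]'
python3 - <<'E'
from h import *
s=robot.sense();print(s['tool_pos'],s['force'],np.degrees(np.arctan2(s['tcp_rot'][1,2],s['tcp_rot'][0,2])))
a,P,p=cloud('side');save('s5.png',a,(220,160,390,335),3)
E
```

```text
t: 34.1
tool_pos: [0.5019, 0.0641, 0.1603]
tcp_rot: [[-0.004, -0.999, 0.04], [-0.001, 0.04, 0.999], [-1.0, 0.004, -0.001]]
force: [0.9, 0.0, -2.6]
grip_width: 0.059
t: 34.72
tool_pos: [0.5046, -0.0727, 0.142]
tcp_rot: [[0.0, -0.999, 0.037], [0.0, 0.037, 0.999], [-1.0, -0.0, 0.0]]
force: [0.3, -1.2, -3.8]
grip_width: 0.0591
t: 35.35
tool_pos: [0.5046, -0.0723, 0.11]
tcp_rot: [[0.0, -0.999, 0.036], [-0.0, 0.036, 0.999], [-1.0, -0.0, -0.0]]
force: [1.2, -0.1, -2.7]
grip_width: 0.0588
[ 0.5046148  -0.07227024  0.10996549] [ 1.1968957  -0.12884344 -2.7383644 ] 87.96119591401995
```

View pics/s5.png

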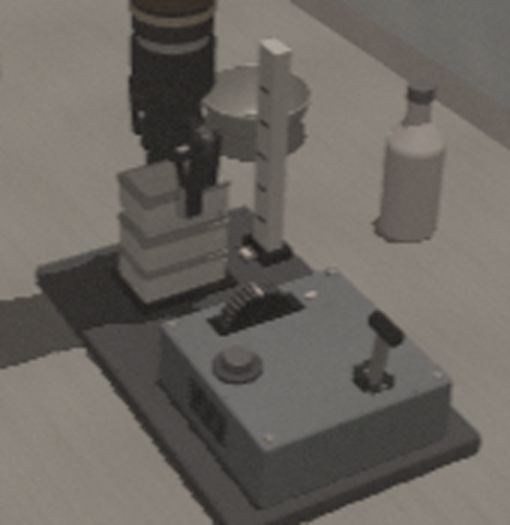

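```bash
python3 -m crank '[[0,0,-0.003,0,0,0],[0,0,-0.006,0,0,0],[0,0,-0.0085,0,0,0],[0,0,-0.0085,0,0,0],[0,0,-0.0085,0,0,0]]'
```

```text
t: 36.02
tool_pos: [0.5044, -0.0724, 0.1016]
tcp_rot: [[0.0, -0.999, 0.036], [-0.0, 0.036, 0.999], [-1.0, -0.0, -0.0]]
force: [-2.7, 0.1, 3.9]
grip_width: 0.0592
```

```bash
python3 -m crank '[[0,0,0,0,0,0],[0,0,0,0,0,0],[0,0,0,0,0,0],[0,0,0.02,0,0,0],[0,0,0.06,0,0,0]]' 1
python3 -m crank '[[0,0.0,0.06,0,0,0],[0,0,0.12,0,0,0],[0,0.05,0.13,0,0,0],[-0.01,0.1,0.13,0,0,0],[-0.02,0.15,0.13,0,0,0]]' 1
python3 -m crank '[[-0.01,0.06,0,0,0,0],[-0.02,0.12,0,0,0,0],[-0.03,0.18,0,0,0,0],[-0.03,0.22,0,0,0,0],[-0.03,0.22,0,0,0,0]]' 1
python3 tw.py w14.png
```

```text
t: 36.65
tool_pos: [0.5033, -0.0722, 0.1602]
tcp_rot: [[-0.004, -0.999, 0.036], [0.001, 0.036, 0.999], [-1.0, 0.004, 0.0]]
force: [-0.1, -0.2, 0.0]
grip_width: 0.0856
t: 37.28
tool_pos: [0.4844, 0.0789, 0.2914]
tcp_rot: [[0.001, -0.999, 0.037], [0.0, 0.037, 0.999], [-1.0, -0.001, 0.0]]
force: [0.5, 0.3, -0.2]
grip_width: 0.0856
t: 37.9
tool_pos: [0.454, 0.3001, 0.2903]
tcp_rot: [[-0.001, -0.999, 0.032], [-0.0, 0.032, 0.999], [-1.0, 0.001, -0.0]]
force: [-0.1, -0.8, 0.1]
grip_width: 0.0854
tcp [454.  300.1 290.3] jawdeg 88.2
wrist [ 437.5  314.8   90.5   60.6  -11.6   35.7 3418. ]
wrist [ 496.3  451.4   90.6   60.9    5.    35.6 2693. ]
wrist [491.  -48.9 101.6  45.3  29.2  36.1 287. ]
wrist [608.7 -72.4  45.6  32.8  86.9  31.6 192. ]
wrist [698.  185.2  76.5  17.   59.9  37.  132. ]
orange [286. 240.  35.]
orange [310. 395.  35.]
scene [5.011e+02 4.492e+02 9.660e+01 6.440e+01 3.000e-01 3.410e+01 1.440e+02]
scene [442.7 310.1  97.2  59.8 -12.7  33.9 144. ]
scene [516.7 -92.6 101.4  50.   31.   35.8  61. ]
scene [709.9 180.3 103.2  35.6  59.2  37.   75. ]
side [498.7 448.8  93.6  69.6   5.7  36.9 214. ]
side [440.5 310.1  90.   67.3 -13.9  36.4 257. ]
side [492.3 -92.8 101.2  46.8 -33.8  35.5  93. ]
stack 1 scene [518.9 -93.5 101.9  51.2  31.6  60.6  92. ]
stack 1 side [491.2 -93.2 100.4  49.6 -35.5  61.3 138. ]
stack 2 scene [518.5 -91.6 102.9  54.5  33.3  96.7  97. ]
stack 2 side [493.8 -92.8 102.   49.1 -34.5  97.6 155. ]
stack 3 scene [506.5 -74.4  94.8  62.7  -2.1 131.8 256. ]
stack 3 side [504.5 -74.7  89.1  64.4  -1.2 134.5 435. ]
```

View pics/w14.png

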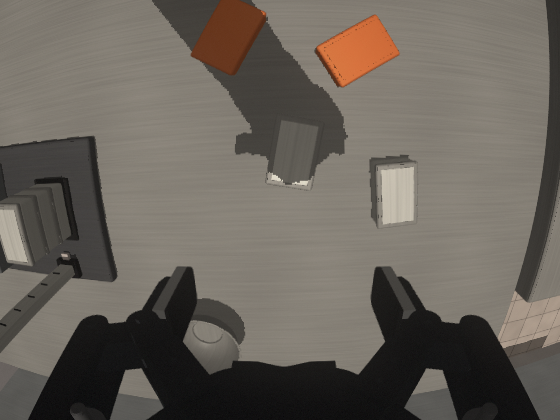

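Three are stacked at (505,−74). Next is tin B at (439.3,312.6), −11.8°.

```bash
python3 -m crank '[[-0.0147,0.0125,-0.05,0,0,-0.09],[-0.0147,0.0125,-0.1,0,0,-0.175],[-0.0147,0.0125,-0.16,0,0,-0.175],[-0.0147,0.0125,-0.21,0,0,-0.175],[-0.0147,0.0125,-0.235,0,0,-0.175]]' 1
python3 -m crank '[[0,0,0,0,0,0],[0,0,0,0,0,0],[0,0,0,0,0,0],[0,0,0,0,0,0],[0,0,0,0,0,0]]'
python3 - <<'E'
from h import *
s=robot.sense();print(s['tool_pos'],np.degrees(np.arctan2(s['tcp_rot'][1,2],s['tcp_rot'][0,2])))
a,P,p=cloud('wrist');save('w15.png',a)
E
```

```text
t: 39.17
tool_pos: [0.4382, 0.309, 0.0531]
tcp_rot: [[-0.003, -0.978, 0.209], [-0.002, 0.209, 0.978], [-1.0, 0.003, -0.003]]
force: [0.3, -0.2, 0.2]
grip_width: 0.0858
t: 39.8
tool_pos: [0.44, 0.3103, 0.0568]
tcp_rot: [[0.001, -0.978, 0.209], [0.001, 0.209, 0.978], [-1.0, -0.001, 0.001]]
force: [-0.1, -0.0, -0.1]
grip_width: 0.0851
[0.44001015 0.31031446 0.05679491] 77.92318873153357
```

View pics/w15.png

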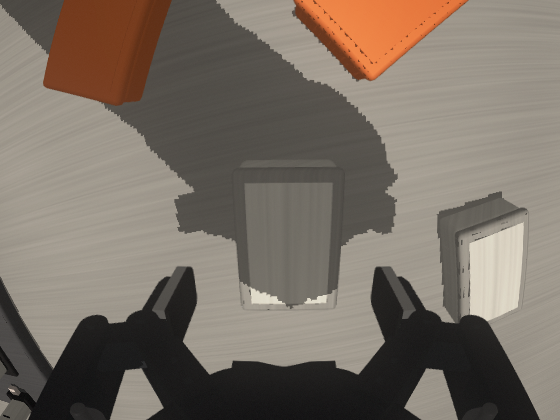

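```bash
python3 -m crank '[[0,0.002,-0.03,0,0,0],[0,0.002,-0.047,0,0,0],[0,0.002,-0.053,0,0,0],[0,0.002,-0.053,0,0,0],[0,0.002,-0.053,0,0,0]]' 1
python3 -m crank '[[0,0,0,0,0,0],[0,0,0,0,0,0],[0,0,0,0,0,0],[0,0,0,0,0,0],[0,0,0,0,0,0]]' -1 60
python3 -m crank '[[0,0,0.03,0,0,0],[0,0,0.08,0,0,0],[0,0,0.14,0,0,0],[0,0,0.19,0,0,0],[0,0,0.19,0,0,0]]'
```

```text
t: 40.48
tool_pos: [0.4402, 0.3124, 0.004]
tcp_rot: [[0.001, -0.978, 0.209], [0.001, 0.209, 0.978], [-1.0, -0.001, 0.001]]
force: [0.4, 0.9, 0.2]
grip_width: 0.0855
t: 41.1
tool_pos: [0.4403, 0.3125, 0.0041]
tcp_rot: [[0.001, -0.978, 0.209], [0.001, 0.209, 0.978], [-1.0, -0.001, 0.001]]
force: [-0.6, 0.0, 5.9]
grip_width: 0.0592
t: 41.72
tool_pos: [0.4413, 0.3132, 0.1972]
tcp_rot: [[0.006, -0.978, 0.209], [0.004, 0.209, 0.978], [-1.0, -0.005, 0.005]]
force: [0.1, 1.0, -2.7]
grip_width: 0.059
```

```bash
python3 -m crank '[[0.01,-0.05,0,0,0,0.05],[0.02,-0.1,0,0,0,0.1],[0.03,-0.15,0,0,0,0.15],[0.04,-0.2,0,0,0,0.177],[0.05,-0.25,0,0,0,0.177]]'
python3 -m crank '[[0.01,-0.05,0,0,0,0],[0.0148,-0.1,0,0,0,0],[0.0148,-0.125,0,0,0,0],[0.0148,-0.134,0,0,0,0],[0.0148,-0.134,0,0,0,0]]'
python3 -m crank '[[0,0,-0.01,0,0,0],[0,0,-0.03,0,0,0],[0,0,-0.047,0,0,0],[0,0,-0.047,0,0,0],[0,0,-0.047,0,0,0]]'
python3 - <<'E'
from h import *
s=robot.sense();print(s['tool_pos'],s['force'],np.degrees(np.arctan2(s['tcp_rot'][1,2],s['tcp_rot'][0,2])))
a,P,p=cloud('side');save('s6.png',a,(220,160,390,335),3)
E
```

```text
t: 42.35
tool_pos: [0.4888, 0.0604, 0.1909]
tcp_rot: [[-0.003, -0.999, 0.033], [-0.0, 0.033, 0.999], [-1.0, 0.003, -0.0]]
force: [0.7, 0.1, -2.9]
grip_width: 0.0592
t: 42.98
tool_pos: [0.5039, -0.0718, 0.1919]
tcp_rot: [[-0.002, -0.999, 0.035], [0.001, 0.035, 0.999], [-1.0, 0.002, 0.001]]
force: [0.1, 0.8, -1.9]
grip_width: 0.0593
t: 43.6
tool_pos: [0.5047, -0.0716, 0.1465]
tcp_rot: [[0.0, -0.999, 0.033], [-0.0, 0.033, 0.999], [-1.0, -0.0, -0.0]]
force: [-0.3, -0.3, -3.4]
grip_width: 0.0591
[ 0.50473415 -0.07159042  0.14653185] [-0.31974457 -0.30625681 -3.37948476] 88.09279253947676
```

View pics/s6.png

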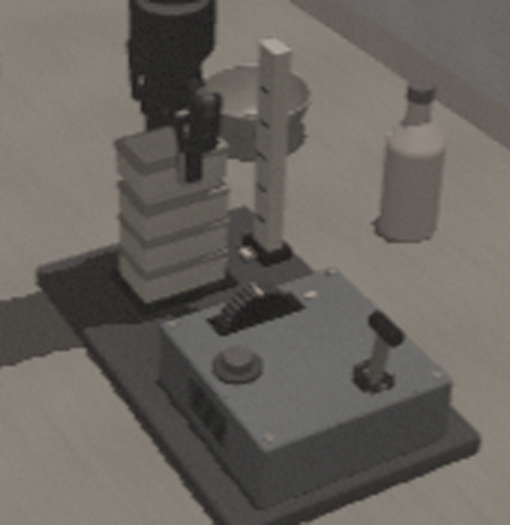

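```bash
python3 -m crank '[[0.001,0,-0.003,0,0,0],[0.001,0,-0.006,0,0,0],[0.001,0,-0.009,0,0,0],[0.001,0,-0.009,0,0,0],[0.001,0,-0.009,0,0,0]]'
```

```text
t: 44.28
tool_pos: [0.5057, -0.0719, 0.1381]
tcp_rot: [[0.001, -0.999, 0.034], [-0.0, 0.034, 0.999], [-1.0, -0.001, -0.0]]
force: [-2.5, 0.5, 6.1]
grip_width: 0.0589
```

```bash
python3 -m crank '[[0,0,0,0,0,0],[0,0,0,0,0,0],[0,0,0,0,0,0],[0,0,0.02,0,0,0],[0,0,0.06,0,0,0]]' 1
python3 -m crank '[[0,0.0,0.05,0,0,0],[0,0.05,0.09,0,0,0],[0,0.1,0.1,0,0,0],[0,0.16,0.1,0,0,0],[0,0.22,0.1,0,0,0]]' 1
python3 -m crank '[[0,0.06,0,0,0,0],[0,0.12,0,0,0,0],[-0.005,0.18,0,0,0,0],[-0.005,0.22,0,0,0,0],[-0.005,0.22,0,0,0,0]]' 1
python3 tw.py w16.png
```

```text
t: 44.9
tool_pos: [0.5045, -0.0717, 0.1962]
tcp_rot: [[-0.004, -0.999, 0.034], [0.0, 0.034, 0.999], [-1.0, 0.004, 0.0]]
force: [0.3, -0.2, -0.1]
grip_width: 0.0855
t: 45.52
tool_pos: [0.5056, 0.1498, 0.2975]
tcp_rot: [[0.001, -0.999, 0.034], [0.0, 0.034, 0.999], [-1.0, -0.001, 0.0]]
force: [0.8, 0.0, -0.6]
grip_width: 0.0849
t: 46.15
tool_pos: [0.5001, 0.3708, 0.2956]
tcp_rot: [[-0.001, -1.0, 0.03], [-0.001, 0.03, 1.0], [-1.0, 0.001, -0.001]]
force: [-0.3, -1.0, 0.3]
grip_width: 0.0854
tcp [500.1 370.8 295.6] jawdeg 88.3
wrist [ 496.4  451.5   90.2   60.8    5.2   35.6 3130. ]
wrist [498.7 -43.1  92.6  29.2  16.2  36.1 260. ]
wrist [608.5 -71.6  43.4  33.1  87.8  31.5 178. ]
wrist [715.4 113.2  51.3   9.1 -27.1  35.8  78. ]
orange [301. 236.  35.]
orange [317. 394.  35.]
scene [501.2 444.6  94.2  65.2   2.   34.5 147. ]
scene [708.5 177.5 109.5  40.3  61.8  36.   77. ]
side [500.  445.2  91.9  71.    5.2  37.  218. ]
side [492.3 -91.8 101.4  48.4 -34.8  36.6 107. ]
stack 1 scene [519.5 -92.8 100.3  48.1  32.9  61.5  92. ]
stack 1 side [492.5 -92.3 100.2  48.1 -34.2  61.2 137. ]
stack 2 scene [517.2 -93.3 101.6  46.8  29.2  96.4  93. ]
stack 2 side [493.2 -95.2 101.3  47.6 -32.9  98.1 149. ]
stack 3 scene [507.5 -76.8  91.   60.6   1.6 133.3 101. ]
stack 3 side [492.5 -93.7 103.1  49.3 -32.9 133.3 162. ]
stack 4 scene [505.8 -73.9  91.4  64.1  -1.9 167.6 256. ]
stack 4 side [504.7 -74.6  92.8  67.8   0.6 170.4 433. ]
```

View pics/w16.png

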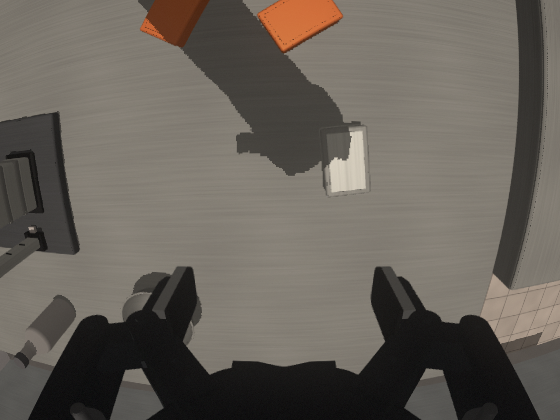

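Four are stacked at (505,−74). The last is tin E at (498.3,449.3), +5.2°.

```bash
python3 -m crank '[[-0.002,0.04,-0.03,0,0,0.06],[-0.002,0.0785,-0.07,0,0,0.12],[-0.002,0.0785,-0.13,0,0,0.12],[-0.002,0.0785,-0.19,0,0,0.12],[-0.002,0.0785,-0.235,0,0,0.12]]' 1
python3 -m crank '[[0,0,0,0,0,0],[0,0,0,0,0,0],[0,0,0,0,0,0],[0,0,0,0,0,0],[0,0,0,0,0,0]]'
python3 - <<'E'
from h import *
s=robot.sense();print(s['tool_pos'],np.degrees(np.arctan2(s['tcp_rot'][1,2],s['tcp_rot'][0,2])))
a,P,p=cloud('wrist');save('w17.png',a)
E
```

```text
t: 47.42
tool_pos: [0.4975, 0.446, 0.0592]
tcp_rot: [[-0.002, -0.996, -0.086], [-0.002, -0.086, 0.996], [-1.0, 0.002, -0.002]]
force: [0.6, -0.2, -0.2]
grip_width: 0.0853
t: 48.05
tool_pos: [0.4989, 0.4469, 0.0633]
tcp_rot: [[0.001, -0.996, -0.086], [0.001, -0.086, 0.996], [-1.0, -0.001, 0.001]]
force: [0.5, 0.4, -0.4]
grip_width: 0.0855
[0.49893203 0.44693405 0.06326529] 94.9358450978703
```

View pics/w17.png

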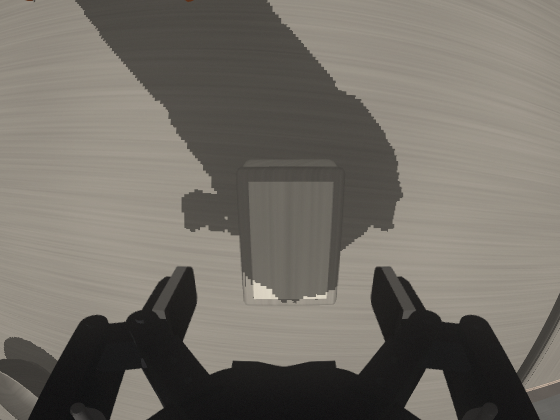

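```bash
python3 -m crank '[[0,0.0025,-0.03,0,0,0],[0,0.0025,-0.05,0,0,0],[0,0.0025,-0.0593,0,0,0],[0,0.0025,-0.0593,0,0,0],[0,0.0025,-0.0593,0,0,0]]' 1
python3 -m crank '[[0,0,0,0,0,0],[0,0,0,0,0,0],[0,0,0,0,0,0],[0,0,0,0,0,0],[0,0,0,0,0,0]]' -1 60
python3 -m crank '[[0,0,0.03,0,0,0],[0,0,0.08,0,0,0],[0,0,0.14,0,0,0],[0,0,0.19,0,0,0],[0,0,0.225,0,0,0]]'
```

```text
t: 48.72
tool_pos: [0.499, 0.4496, 0.0039]
tcp_rot: [[0.001, -0.996, -0.086], [0.001, -0.086, 0.996], [-1.0, -0.001, 0.001]]
force: [-0.1, -0.2, 1.3]
grip_width: 0.0856
t: 49.35
tool_pos: [0.4991, 0.4497, 0.0041]
tcp_rot: [[0.001, -0.996, -0.086], [0.001, -0.086, 0.996], [-1.0, -0.002, 0.001]]
force: [-0.9, -0.1, 6.2]
grip_width: 0.0592
t: 49.98
tool_pos: [0.4986, 0.4491, 0.2302]
tcp_rot: [[0.001, -0.996, -0.086], [0.001, -0.086, 0.996], [-1.0, -0.001, 0.001]]
force: [0.7, 0.4, -2.4]
grip_width: 0.059
```

```bash
python3 -m crank '[[0,-0.055,0,0,0,-0.03],[0,-0.11,0,0,0,-0.06],[0,-0.165,0,0,0,-0.09],[0,-0.22,0,0,0,-0.121],[0,-0.275,0,0,0,-0.121]]'
python3 -m crank '[[0,-0.055,0,0,0,0],[0.0068,-0.11,0,0,0,0],[0.0068,-0.165,0,0,0,0],[0.0068,-0.21,0,0,0,0],[0.0068,-0.2464,0,0,0,0]]'
python3 -m crank '[[0,0,0,0,0,0],[0,0,-0.02,0,0,0],[0,0,-0.043,0,0,0],[0,0,-0.043,0,0,0],[0,0,-0.043,0,0,0]]'
python3 - <<'E'
from h import *
s=robot.sense();print(s['tool_pos'],s['force'],np.degrees(np.arctan2(s['tcp_rot'][1,2],s['tcp_rot'][0,2])))
a,P,p=cloud('side');save('s7.png',a,(220,160,390,335),3)
E
```

```text
t: 50.6
tool_pos: [0.4979, 0.1723, 0.2273]
tcp_rot: [[-0.001, -0.999, 0.035], [-0.001, 0.035, 0.999], [-1.0, 0.001, -0.001]]
force: [0.9, -1.4, -2.4]
grip_width: 0.0591
t: 51.22
tool_pos: [0.5047, -0.0741, 0.2274]
tcp_rot: [[-0.001, -0.999, 0.036], [0.0, 0.036, 0.999], [-1.0, 0.001, -0.0]]
force: [-0.3, 0.2, -1.8]
grip_width: 0.0594
t: 51.85
tool_pos: [0.5055, -0.0718, 0.1855]
tcp_rot: [[0.0, -0.999, 0.034], [0.0, 0.034, 0.999], [-1.0, -0.0, 0.0]]
force: [0.5, 0.6, -1.7]
grip_width: 0.0591
[ 0.50547731 -0.07177212  0.18552212] [ 0.45704061  0.64608488 -1.71033366] 88.04644003778702
```

View pics/s7.png

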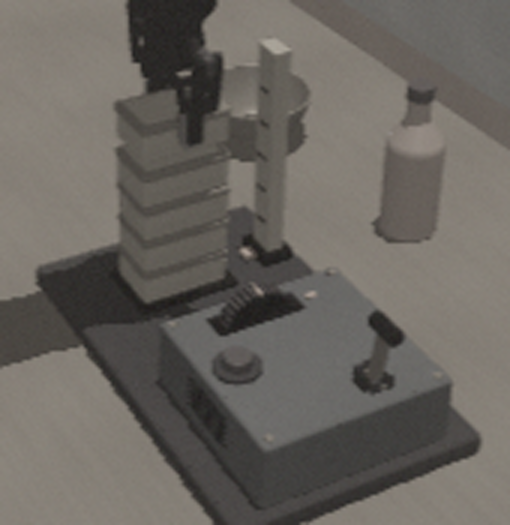

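```bash
python3 -m crank '[[0,0,-0.004,0,0,0],[0,0,-0.008,0,0,0],[0,0,-0.0118,0,0,0],[0,0,-0.0118,0,0,0],[0,0,-0.0118,0,0,0]]'
```

```text
t: 52.52
tool_pos: [0.5056, -0.0722, 0.174]
tcp_rot: [[0.002, -0.999, 0.035], [0.0, 0.035, 0.999], [-1.0, -0.002, 0.0]]
force: [-1.4, 1.3, 5.9]
grip_width: 0.0591
```

```bash
python3 -m crank '[[0,0,0,0,0,0],[0,0,0,0,0,0],[0,0,0,0,0,0],[0,0,0.02,0,0,0],[0,0,0.06,0,0,0]]' 1
python3 -m crank '[[0,0.0,0.05,0,0,0],[-0.03,-0.05,0.08,0,0,0],[-0.03,-0.1,0.09,0,0,0],[-0.03,-0.15,0.09,0,0,0],[-0.03,-0.155,0.09,0,0,0]]' -1
python3 tw.py w18.png | grep -E "stack|tcp"
python3 - <<'E'
from h import *
a,P,p=cloud('side');save('s8.png',a,(220,100,390,335),2.5)
a,P,p=cloud('scene');save('c8.png',a,(170,120,330,280),3.5)
E
python3 lev.py
```

```text
t: 53.15
tool_pos: [0.5044, -0.0722, 0.2321]
tcp_rot: [[-0.004, -0.999, 0.035], [0.0, 0.035, 0.999], [-1.0, 0.004, 0.0]]
force: [0.8, -0.4, 0.6]
grip_width: 0.0851
t: 53.78
tool_pos: [0.4752, -0.23, 0.3225]
tcp_rot: [[-0.001, -0.999, 0.039], [-0.0, 0.039, 0.999], [-1.0, 0.001, -0.0]]
force: [-0.0, 0.1, -0.5]
grip_width: 0.0006
tcp [ 475.2 -230.   322.5] jawdeg 87.8
stack 1 scene [518.9 -92.8  99.   52.9  34.6  61.8  93. ]
stack 1 side [493.3 -92.9 100.1  51.  -31.6  61.9 136. ]
stack 2 scene [507.6 -76.2  91.3  57.9  -1.9  97.   93. ]
stack 2 side [493.  -93.7 101.9  49.9 -35.   97.1 152. ]
stack 3 scene [518.7 -94.6  97.5  50.3  32.2 132.1 102. ]
stack 3 side [492.9 -92.3 103.4  52.3 -33.8 133.8 162. ]
stack 4 scene [518.  -92.4 102.9  53.5  33.8 167.9 103. ]
stack 4 side [493.2 -93.4 101.4  49.2 -32.3 169.7 169. ]
stack 5 scene [504.3 -74.3  96.9  62.7  -1.5 203.9 258. ]
stack 5 side [505.8 -76.6  92.   65.7  -1.2 206.4 434. ]
wrist 371
[ 539.8 -343.8  139.9] [ 533.7 -361.3  125.1] [ 549.8 -328.7  144.5]
scene 54
[ 547.6 -349.6  136.9] [ 534.  -365.   126.7] [ 554.3 -331.7  144.3]
side 95
[ 541.4 -350.7  138.8] [ 534.7 -365.4  125.2] [ 551.  -330.5  145.3]
```

View pics/w18.png

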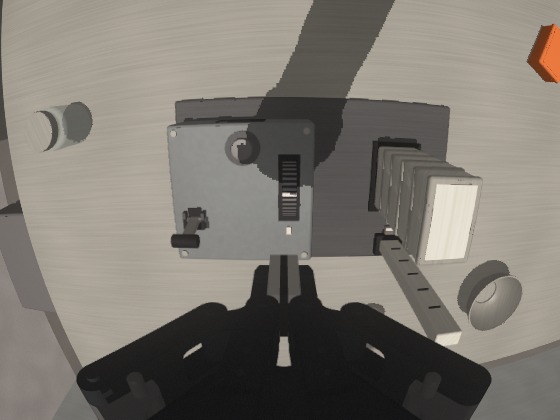

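View pics/s8.png

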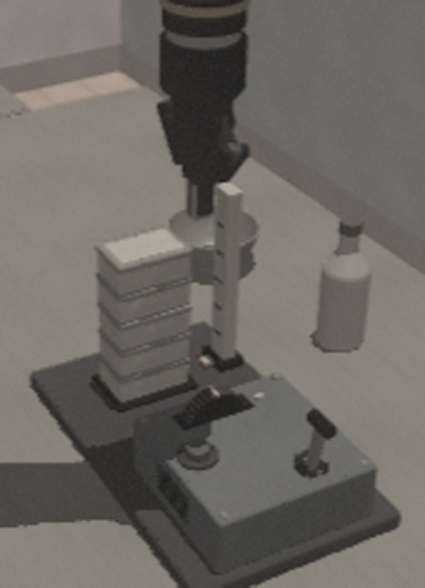

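View pics/c8.png

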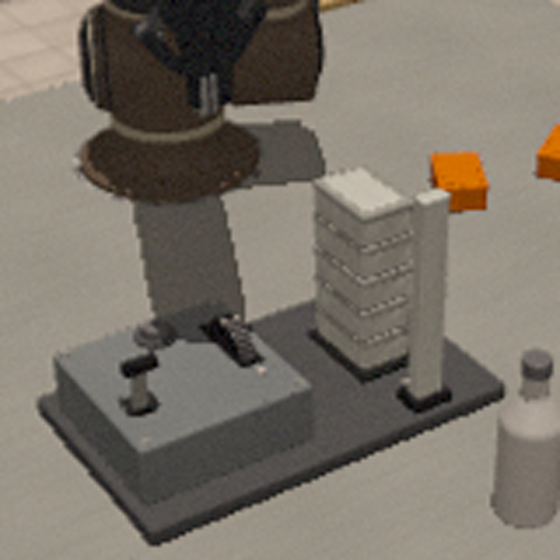

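All five tins stand in one neat column, top at (505,−75,206), and the lever is up. Now the thumbwheel: one-click strokes of 12.2 mm with the shut fingertip.

```bash
python3 -m crank '[[0.01,0.003,-0.06,0,0,0],[0.0185,0.005,-0.12,0,0,0],[0.0185,0.005,-0.18,0,0,0],[0.0185,0.005,-0.2,0,0,0],[0.0185,0.005,-0.202,0,0,0]]' -1
python3 -m crank '[[0,0,0,0,0,0],[0,0,0,0,0,0],[0,0,0,0,0,0],[0,0,0,0,0,0],[0,0,0,0,0,0]]'
python3 - <<'E'
from h import *
s=robot.sense();print(s['tool_pos'],s['force'])
a,P,p=cloud('side');save('s9.png',a,(240,220,360,310),6)
a,P,p=cloud('wrist');save('w19.png',a,(180,100,400,380),2.1)
E
```

```text
t: 55.3
tool_pos: [0.4927, -0.2218, 0.1194]
tcp_rot: [[-0.003, -0.999, 0.035], [0.001, 0.035, 0.999], [-1.0, 0.003, 0.001]]
force: [-0.9, 0.3, 1.3]
grip_width: -0.0
t: 55.92
tool_pos: [0.4939, -0.2223, 0.1213]
tcp_rot: [[0.0, -0.999, 0.035], [-0.0, 0.035, 0.999], [-1.0, -0.0, -0.0]]
force: [0.0, -0.0, -0.9]
grip_width: 0.0003
[ 0.49390889 -0.22230765  0.1212895 ] [ 0.03762938 -0.04048751 -0.91077774]
```

View pics/s9.png

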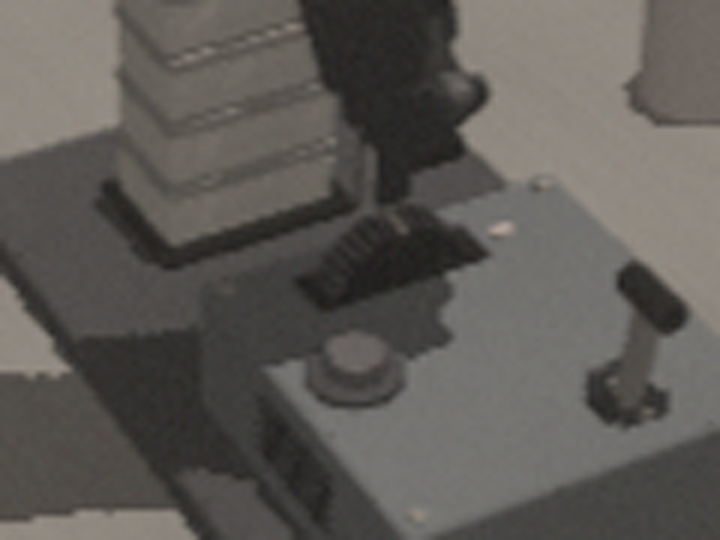

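View pics/w19.png

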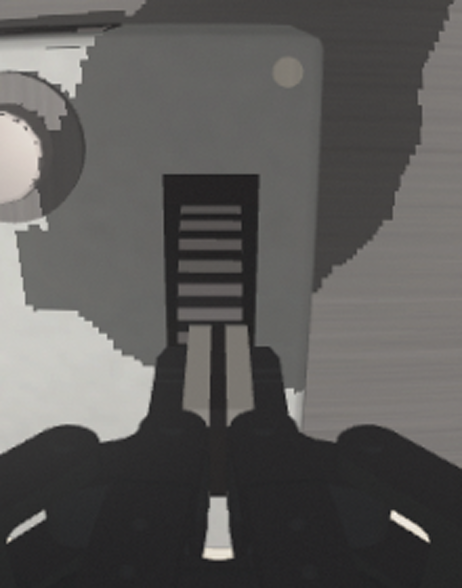

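The finger is about 2–3 mm to the left of the wheel's middle, so I'll shift −2 mm and come down to touch.

```bash
python3 -m crank '[[0,-0.002,-0.005,0,0,0],[0,-0.002,-0.008,0,0,0],[0,-0.002,-0.0098,0,0,0],[0,-0.002,-0.0098,0,0,0],[0,-0.002,-0.0098,0,0,0]]'
```

```text
t: 56.65
tool_pos: [0.4943, -0.2244, 0.1119]
tcp_rot: [[0.001, -0.999, 0.035], [-0.0, 0.035, 0.999], [-1.0, -0.001, -0.0]]
force: [-0.9, 0.5, 5.7]
grip_width: -0.0001
```

```bash
python3 -m crank '[[0.003,0,0,0,0,0],[0.006,0,0,0,0,0],[0.009,0,0,0,0,0],[0.0122,-0.0004,0,0,0,0],[0.0122,-0.0004,0,0,0,0]]'
python3 - <<'E'
from h import *
s=robot.sense();print(s['tool_pos'],s['force'])
a,P,p=cloud('side');save('s10.png',a,(240,160,360,310),4)
E
```

```text
t: 57.28
tool_pos: [0.5067, -0.2248, 0.1119]
tcp_rot: [[0.001, -0.999, 0.035], [-0.0, 0.035, 0.999], [-1.0, -0.001, -0.0]]
force: [0.4, 1.0, 5.5]
grip_width: -0.0002
[ 0.50667244 -0.22484862  0.11194349] [0.39851947 1.03882298 5.49750635]
```

View pics/s10.png

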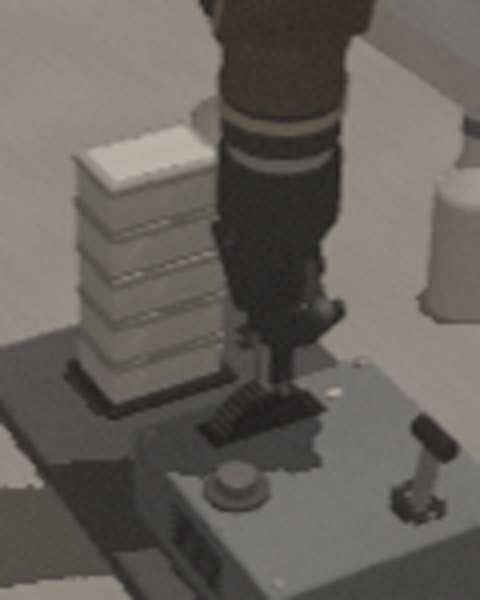

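```bash
python3 -m crank '[[0,0,0.01,0,0,0],[0,0,0.02,0,0,0],[-0.0061,0,0.02,0,0,0],[-0.0122,0.0004,0.02,0,0,0],[-0.0122,0.0004,0.02,0,0,0]]'
python3 - <<'E'
from h import *
a,P,p=cloud('scene');save('c10.png',a,(200,150,320,270),5)
a,P,p=cloud('wrist');save('w20.png',a)
E
```

```text
t: 57.95
tool_pos: [0.493, -0.2242, 0.1311]
tcp_rot: [[-0.001, -0.999, 0.035], [0.0, 0.035, 0.999], [-1.0, 0.001, 0.0]]
force: [0.7, 0.6, -1.2]
grip_width: -0.0
```

View pics/c10.png

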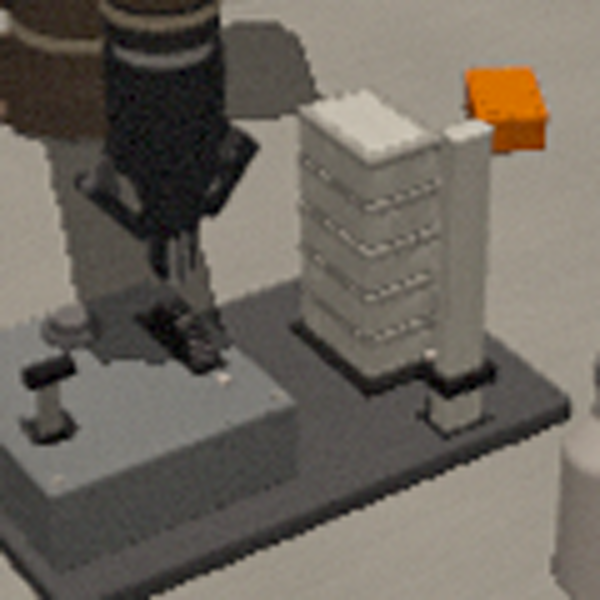

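View pics/w20.png

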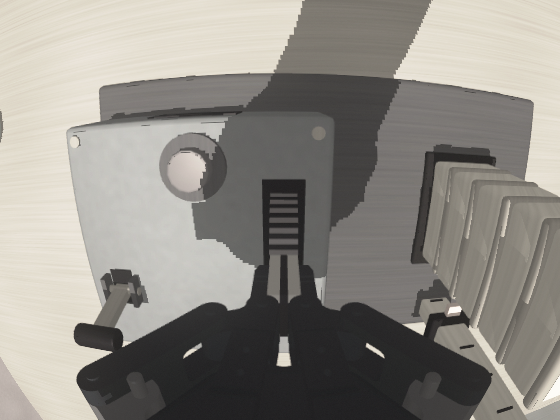

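The marker went up one click: its black band is at (462,375), clear of the mast foot. Repeating for click 2.

```bash
python3 -m crank '[[0,0,-0.012,0,0,0],[0,0,-0.02,0,0,0],[0,0,-0.02,0,0,0],[0.003,0,-0.02,0,0,0],[0.006,0,-0.02,0,0,0]]'
python3 -m crank '[[0.003,0,0,0,0,0],[0.0062,0,0,0,0,0],[0.0062,0,0,0,0,0],[0.0062,0,0.012,0,0,0],[-0.006,0,0.02,0,0,0]]'
python3 - <<'E'
from h import *
print(robot.sense()['tool_pos'])
a,P,p=cloud('scene');save('c11.png',a,(200,150,320,270),5)
E
```

```text
t: 58.68
tool_pos: [0.5005, -0.2245, 0.1119]
tcp_rot: [[0.002, -0.999, 0.035], [-0.001, 0.035, 0.999], [-1.0, -0.002, -0.001]]
force: [-0.2, -0.2, 7.7]
grip_width: 0.0001
t: 59.3
tool_pos: [0.4938, -0.2242, 0.1315]
tcp_rot: [[-0.0, -0.999, 0.034], [0.0, 0.034, 0.999], [-1.0, 0.0, 0.0]]
force: [-0.4, -0.6, 1.1]
grip_width: -0.0001
[ 0.493792   -0.2241977   0.13148265]
```

View pics/c11.png

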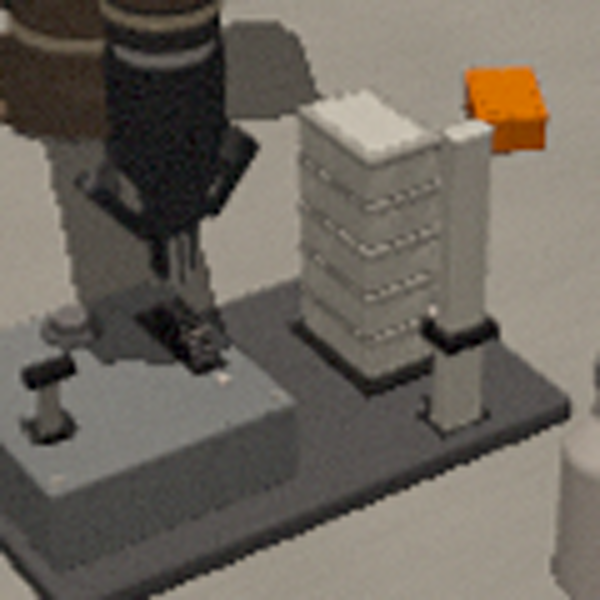

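Click 2 is confirmed, with the band up from row 375 to 332. Clicks 3 and 4 next.

```bash
python3 -m crank '[[0,0,-0.012,0,0,0],[0,0,-0.02,0,0,0],[0,0,-0.02,0,0,0],[0.003,0,-0.02,0,0,0],[0.006,0,-0.02,0,0,0]]'
python3 -m crank '[[0.003,0,0,0,0,0],[0.0062,0,0,0,0,0],[0.0062,0,0,0,0,0],[0.0062,0,0.012,0,0,0],[-0.006,0,0.02,0,0,0]]'
python3 -m crank '[[0,0,-0.012,0,0,0],[0,0,-0.02,0,0,0],[0,0,-0.02,0,0,0],[0.003,0,-0.02,0,0,0],[0.006,0,-0.02,0,0,0]]'
python3 -m crank '[[0.003,0,0,0,0,0],[0.0062,0,0,0,0,0],[0.0062,0,0,0,0,0],[0.0062,0,0.012,0,0,0],[-0.006,0,0.02,0,0,0]]'
python3 - <<'E'
from h import *
print(robot.sense()['tool_pos'])
a,P,p=cloud('scene');save('c12.png',a,(200,150,320,270),5)
E
```

```text
t: 59.98
tool_pos: [0.5006, -0.2245, 0.1119]
tcp_rot: [[0.002, -0.999, 0.035], [-0.001, 0.035, 0.999], [-1.0, -0.002, -0.001]]
force: [-1.0, 0.9, 9.2]
grip_width: -0.0003
t: 60.6
tool_pos: [0.4937, -0.2241, 0.1312]
tcp_rot: [[-0.001, -0.999, 0.034], [0.0, 0.034, 0.999], [-1.0, 0.001, 0.0]]
force: [-0.5, -0.1, -0.4]
grip_width: 0.0004
t: 61.22
tool_pos: [0.5005, -0.2245, 0.1119]
tcp_rot: [[0.002, -0.999, 0.035], [-0.001, 0.035, 0.999], [-1.0, -0.002, -0.001]]
force: [-0.4, 0.2, 8.7]
grip_width: -0.0
t: 61.85
tool_pos: [0.4936, -0.2241, 0.1311]
tcp_rot: [[-0.001, -0.999, 0.034], [0.0, 0.034, 0.999], [-1.0, 0.001, 0.0]]
force: [-0.5, 0.8, -0.2]
grip_width: 0.0
[ 0.49363432 -0.22412793  0.13114517]
```

View pics/c12.png

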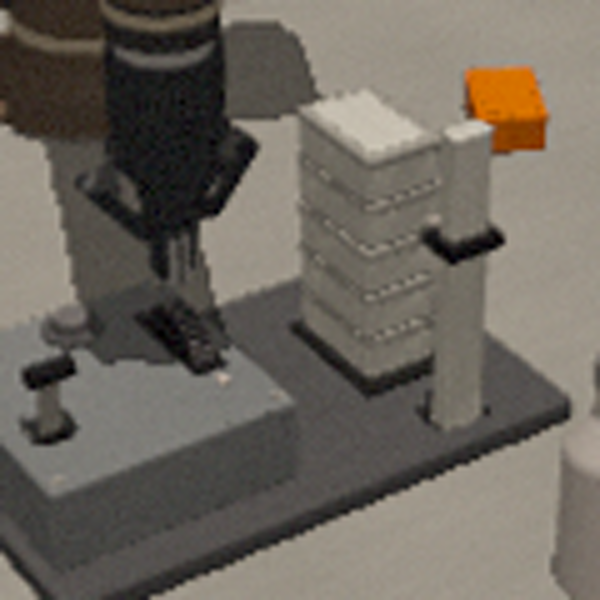

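Clicks 3 and 4 are done, with the band at row 240, about 46 px per click. One more.

```bash
python3 -m crank '[[0,0,-0.012,0,0,0],[0,0,-0.02,0,0,0],[0,0,-0.02,0,0,0],[0.003,0,-0.02,0,0,0],[0.006,0,-0.02,0,0,0]]'
python3 -m crank '[[0.003,0,0,0,0,0],[0.0062,0,0,0,0,0],[0.0062,0,0,0,0,0],[0.0062,0,0.012,0,0,0],[0.0062,0,0.03,0,0,0]]'
python3 -m crank '[[-0.02,0,0.05,0,0,0],[-0.06,0,0.09,0,0,0],[-0.11,0,0.13,0,0,0],[-0.16,0,0.16,0,0,0],[-0.16,0,0.16,0,0,0]]'
python3 tw.py w21.png | grep -E "stack . |tcp"
python3 lev.py
python3 - <<'E'
from h import *
s=robot.sense();print(s['tool_pos'],s['force'],s['t'])
a,P,p=cloud('scene');save('c13.png',a,(200,150,340,270),5)
# nose: bright pixels nearest pad side of the mast
a2,P2,p2=cloud('side');save('s13.png',a2,(220,100,400,335),2.5)
for n,pp in (('scene',P),('side',P2)):
    V=cv2.cvtColor(a if n=='scene' else a2,cv2.COLOR_RGB2HSV)[...,2]
    m=(pp[...,0]>.57)&(pp[...,0]<.65)&(pp[...,1]>-.13)&(pp[...,1]<-.03)&(pp[...,2]>.05)&(V<50)
    q=pp[m]*1000
    if len(q): print(n,'marker dark',len(q),np.round(q.mean(0)),np.round(q.min(0)),np.round(q.max(0)))
    m=(pp[...,0]>.573)&(pp[...,0]<.597)&(pp[...,1]>-.09)&(pp[...,1]<-.05)&(pp[...,2]>.05)
    q=pp[m]*1000
    if len(q): print(n,'nose',len(q),np.round(q.mean(0)))
E
```

```text
t: 62.52
tool_pos: [0.5006, -0.2245, 0.1119]
tcp_rot: [[0.002, -0.999, 0.035], [-0.001, 0.035, 0.999], [-1.0, -0.002, -0.001]]
force: [-1.2, -0.1, 8.6]
grip_width: 0.0
t: 63.15
tool_pos: [0.5053, -0.2239, 0.1405]
tcp_rot: [[-0.002, -0.999, 0.035], [0.001, 0.035, 0.999], [-1.0, 0.003, 0.001]]
force: [-0.3, -1.0, -0.1]
grip_width: -0.0002
t: 63.78
tool_pos: [0.3443, -0.2244, 0.3044]
tcp_rot: [[0.004, -0.999, 0.037], [-0.003, 0.037, 0.999], [-1.0, -0.004, -0.003]]
force: [0.5, -1.0, -0.3]
grip_width: 0.0
tcp [ 344.3 -224.4  304.4] jawdeg 87.9
stack 1 side [492.4 -91.7 100.8  52.4 -35.1  61.6 140. ]
stack 2 scene [518.6 -93.1  99.   48.5  32.6  96.6 102. ]
stack 2 side [493.4 -95.1 101.5  51.7 -32.5  97.6 150. ]
stack 3 scene [515.3 -94.8 102.1  51.4  29.  132.6 104. ]
stack 3 side [503.6 -77.6  88.2  60.4  -2.9 133.7 171. ]
stack 4 scene [515.1 -96.5  98.1  45.9  28.1 169.4  95. ]
stack 4 side [492.5 -94.7 101.4  50.8 -31.9 169.8 158. ]
stack 5 scene [507.5 -73.   94.6  64.6  -2.9 203.9 257. ]
stack 5 side [505.7 -76.2  93.1  65.3  -1.8 206.6 435. ]
wrist 1
scene 55
[ 547.3 -349.3  136.5] [ 537.7 -364.   126. ] [ 554.3 -330.4  144.5]
side 92
[ 541.2 -351.4  139.2] [ 533.5 -365.5  125. ] [ 551.1 -333.4  147.3]
[ 0.34608867 -0.2242477   0.30126735] [-0.11553368 -0.27636535 -0.57925485] 64.575
scene marker dark 56 [621. -83. 203.] [598. -98. 192.] [631. -54. 209.]
scene nose 4 [586. -79. 203.]
side marker dark 50 [605. -90. 207.] [ 594. -101.  200.] [625. -56. 213.]
side nose 33 [592. -76. 206.]
```

View pics/c13.png

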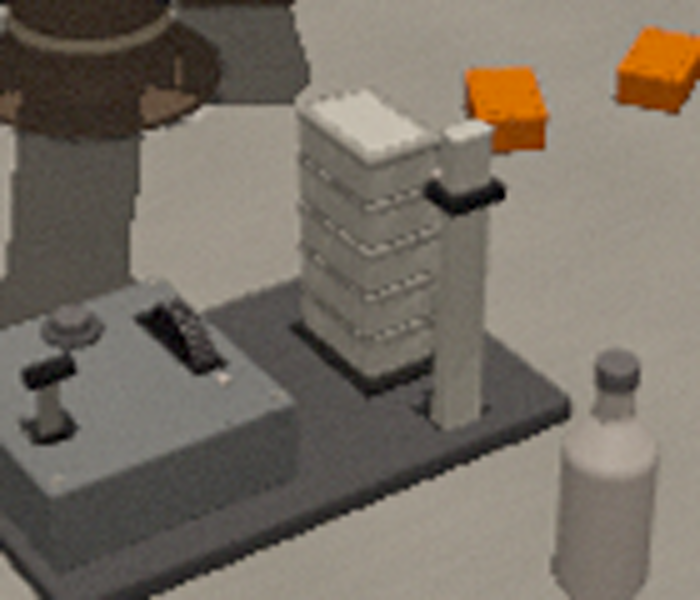

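View pics/s13.png

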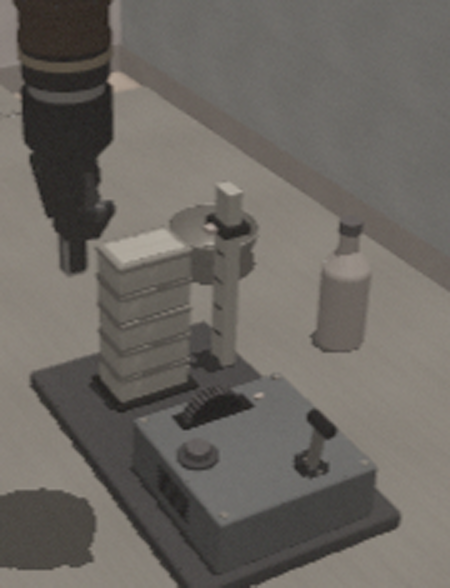

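View pics/w21.png

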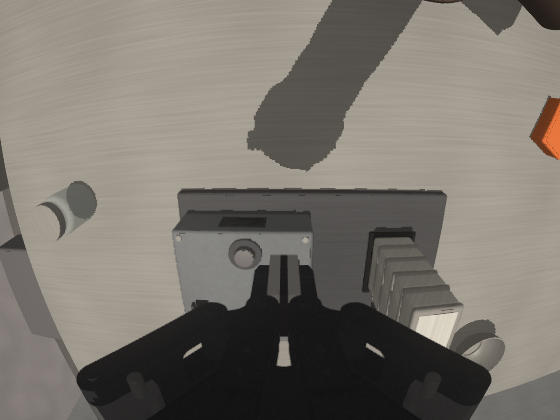

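The marker nose, at z 203 and 206 mm in the two cameras, matches the stack top at 204 and 206.6 mm. The lever is up, the button is out and the robot is clear, so I'll hand the job in.

```bash
python3 -m crank '[[0,0,0,0,0,0],[0,0,0,0,0,0],[0,0,0,0,0,0],[0,0,0,0,0,0],[0,0,0,0,0,0]]'; python3 -c "
from station import sign_off
print(sign_off())"
```

```text
t: 65.3
tool_pos: [0.346, -0.2243, 0.3013]
tcp_rot: [[0.0, -0.999, 0.035], [-0.0, 0.035, 0.999], [-1.0, -0.0, -0.0]]
force: [0.2, 0.5, -1.0]
grip_width: 0.0001
the job is handed in; nothing more can be done
None
```

The job is done and handed in at about 65 s; the sign-off gives no verdict. I pressed the test button until the lever dropped, lifted the lever back up, stacked all five closed tins on the pad and rolled the thumbwheel 5 single clicks.

**Last checks:**
- **Stack:** the top is at about (506, −75) mm. I measured the pad centre at about (505, −72) mm, so the stack is within a few millimetres of it. Its long side is turned −2° to −3°, against −2° for the pad, and all five tins stand in one even column.
- **Marker:** the nose is at 203 and 206 mm in the two fixed cameras, and the stack top is at 204 and 207 mm.
- **Lever and button:** the lever grip is within about 2 mm of its starting position in both fixed cameras. The button looks fully out.
- **Surroundings:** the arm is clear. The bowl, bottle, jar and orange tins look undisturbed in the last pictures; I did not measure their positions at the end.

**What failed or disagreed:**
- **Lever:** my first lift left it about 8 mm short, near upright and not set. A nudge with the shut fingertip from the robot side put it back in place.
- **Cameras:** the wrist camera read about 3–4 mm off the two fixed ones in the horizontal plane. I used the average throughout.

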